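# Fill the sloped egg rack

### The arm

A 6-joint arm with a two-finger parallel gripper is mounted at the origin on a cart in front of the work surface, level with it; the furniture and walls round the work are solid. World frame = base frame: x ahead of the robot, y to its left, z up, the work surface at z = 0. Lengths are in m, angles in rad, forces in N, time in s.
With the tool pointing down it reaches from about 0.375 to 0.975 m from the base axis. Payload 3.8 kg.
Tool frame: the origin (TCP) lies at the very end of the fingers, on their centre line; the grasp point (between the pads) lies 19 mm behind it; z points along the fingers, y is the line along which they close (so a half turn about z gives the same grasp; the last joint's range is limited). The gripper opens to 85 mm and grips with 20 to 120 N. Pads are 22 mm wide; open, the fingers measure 114 mm over their backs; the gripper's body (76 mm by 85 mm) begins 54 mm behind the grasp point. The pads swing forward as they close: fully open they stand 13 mm farther back than shut.
Start: joints at [-1.156, 0.264, 1.604, -0, 1.274, -0.037], TCP at [0.295, -0.607, 0.231] pointing down, gripper open.
Joint ranges: [-2.63, 2.63], [-0.94, 2.18], [0.31, 2.57], [-1.31, 4.45], [0, 2.66], [-2.55, 2.55]. Speed limits (rad/s): [2.57, 2.57, 3.14, 3.14, 3.14, 3.14].

### API

Orientations are given as a rotation vector (axis times angle).
In Python, from workcell import monitor, viewer, workorder gives the robot as it stands.
- The arm moves only by the tool jog_arm, never from a script. Its argument "commands" is a list of rows, each an object with "travel": the shift along the tool's x, y, z in mm, a list of three; "rot": the turn, a rotation vector about the tool's x, y, z in degrees, a list of three; "claw": the closure in counts, from 0 (fully open) to 255 (shut). A call has exactly 5 rows; each row shifts and turns the commanded pose from where the row before left it, along the tool's axes as they then stand; what a row does not reach is not made up. A row lasts 1/10 s, in which the tool goes at most 50 mm and 8.59 degrees, less where a joint would pass 70% of its speed; a pose out of reach is approached as far as the arm can. A call is refused whole if a number of a shift passes 50 or a number of a turn 8.59, either way. A call with a gripper value outside its range is refused whole. The fingers move at their own pace and stop on an object; "force" is the grip in N (left out, the last holds). Time passes only in rows, so rows that do not move let the fingers close, or fill a call up. It gives the time, the measured TCP pose, the force, the opening and the grip force at its end, in the units of the state.
- monitor.read_state(): the state, without advancing time (a new reading comes with each control period).
- viewer.read_camera(name): name is "side" or "top"; returns a dict with "color" (420x560x3 uint8, blue, green, red), "camera_matrix" (3x3 intrinsics, pixels), "k1" (the pictures are not rectified: a ray, as slopes to the right and down, at radius r is drawn at 1 + k1 r^2 times it, then the intrinsics apply), "R" (3x3) and "t" (3): a world point X has camera coordinates R X + t. Camera axes: x right, y down, z forward; pixel columns grow to the right and rows downward; lengths in m; the calibration is good to about 2 mm. A picture is of the moment at which its call begins. There is no depth.
- workorder.finish_job(): hands the job in; it is judged then, once.
The state is a dict: "time": time; "q": joint angles; "joint_vel": joint speeds; "joint_torque": joint torques, N m; "tool_pos": TCP position; "tcp_rot": TCP orientation; "wrist_force": force on the tool from outside, world axes, zero at the start; "torque": the same for the moment, N m; "width": opening from 0.0 (shut) to 1.0 (fully open); "grip_force": force on a finger pad.
Only numpy, scipy, OpenCV 4.12 (cv2) and the standard library are available. Lean on these libraries where they do the work, as an engineer would, in place of code of your own. Each camera call takes 0.05 s, during which the arm holds its last target. There are 200 camera calls.

### The job

Take the three brown eggs out of the flat grey tray and set one into each empty dimple of the sloped egg rack, pointed end down, fully seated and standing square to the sloped face like the white ones. They are fragile: set them down gently, without knocking, pressing or dropping them. Leave the white eggs and everything else where they are.

Things in the scene. Friction and masses are not known exactly. Their poses are not given: they have to be found in the camera images.
- brown_1_mid (a point): Centre of a loose, rigid, fragile brown egg, 70 mm long, 50 mm at its widest (3 to 11 mm above this centre, towards the blunt end), 70 to 120 g. It starts upright in the flat tray, pointed end down. The point lies on its axis 35 mm from either end; z points to the blunt end.
- brown_2_mid (a point): Centre of a loose, rigid, fragile brown egg, 70 mm long, 50 mm at its widest (3 to 11 mm above this centre, towards the blunt end), 70 to 120 g. It starts upright in the flat tray, pointed end down. The point lies on its axis 35 mm from either end; z points to the blunt end.
- brown_3_mid (a point): Centre of a loose, rigid, fragile brown egg, 70 mm long, 50 mm at its widest (3 to 11 mm above this centre, towards the blunt end), 70 to 120 g. It starts upright in the flat tray, pointed end down. The point lies on its axis 35 mm from either end; z points to the blunt end.
- white_1_mid (a point): Centre of a white egg of the same size and shape that stands in the flat tray among the brown ones and stays there.
- white_2_mid (a point): Centre of a white egg of the same size and shape that stands in the flat tray among the brown ones and stays there.
- white_3_mid (a point): Centre of a white egg of the same size and shape that stands in the flat tray among the brown ones and stays there.
- shown_front_mid (a point): Centre of a white egg of the same size and shape that already sits in the front row of the sloped rack and stays there.
- shown_middle_mid (a point): Centre of a white egg of the same size and shape that already sits in the middle row of the sloped rack and stays there.
- shown_back_mid (a point): Centre of a white egg of the same size and shape that already sits in the back row of the sloped rack and stays there.
- free_front_seat (a point): Empty dimple in the front row of the rack: a cup 20 mm deep, about 40 mm clear just inside the mouth. The point is where the centre of a fully seated egg lies, 15 mm out from the rack's face; pins stand up-slope and down-slope of it, 2 mm clear of the egg. z points out of the dimple, 25 degrees from vertical, leaning towards the rack's low edge; x up the slope, y along the row.
- free_middle_seat (a point): Empty dimple in the middle row of the rack: a cup 20 mm deep, about 40 mm clear just inside the mouth. The point is where the centre of a fully seated egg lies, 15 mm out from the rack's face; pins stand up-slope and down-slope of it, 2 mm clear of the egg. z points out of the dimple, 25 degrees from vertical, leaning towards the rack's low edge; x up the slope, y along the row.
- free_back_seat (a point): Empty dimple in the back row of the rack: a cup 20 mm deep, about 40 mm clear just inside the mouth. The point is where the centre of a fully seated egg lies, 15 mm out from the rack's face; pins stand up-slope and down-slope of it, 2 mm clear of the egg. z points out of the dimple, 25 degrees from vertical, leaning towards the rack's low edge; x up the slope, y along the row.
- tray_mid (a point): Centre of the top face (34 mm above the worktop) of the flat grey egg tray, 186 x 156 mm, fixed, with 6 dimples 20 mm deep, all filled: 3 along its x at 60 mm pitch (10 mm between eggs), 2 along its y at 78 mm pitch (28 mm between eggs). Fingers fit only beside the eggs in y: close along y. z up.
- rack_mid (a point): Centre of the sloped face, 66 mm above the worktop, of the fixed rack: oak frame 210 x 184 mm, blue tiles, 3 rows of 2 dimples, sloped 25 degrees, low edge to the robot. Rows 60 mm apart, dimples 78 mm apart along y (28 mm between eggs). Pairs of 10 mm pins, 25 mm high, stand between the rows. Each row has one white egg. This frame is level: x to the high edge, y along the rows.
- dark_mill_foot (a point): Centre of the underside of a bystander: dark wooden pepper mill, 58 mm wide, 190 mm tall, beyond the tray's far edge; loose.
- spice_jar_foot (a point): Centre of the underside of a bystander: green-capped spice jar, 46 mm wide, 106 mm tall, beyond the tray's far edge; loose.
- pale_mill_foot (a point): Centre of the underside of a bystander: pale wooden mill, 58 mm wide, 150 mm tall, behind the rack; loose.
- jam_foot (a point): Centre of the underside of a bystander: red-lidded jam jar, 69 mm wide, 86 mm tall, at the left; loose.
- tin_foot (a point): Centre of the underside of a bystander: low round tin, 86 mm wide, 40 mm tall, at the right near the edge; loose.
Not all that is in view belongs to the job. Leave any purple, turquoise or yellow look-alike of the part that bears brown_1_mid alone.

How it is judged:
At the end, for the whole second after the job is handed in: Each brown egg sits in one of the rack's empty dimples, one to a dimple: its centre within 9 mm of the seated point, its axis within 12 degrees of the dimple's axis, blunt end up, and it stays so, released (((distance between brown_1_mid and free_front_seat below 0.009 m and angle between the z axis of brown_1_mid and the z axis of free_front_seat, either way round below 0.21 rad and angle between brown_1_mid's own z axis and vertical below 1 rad) or (distance between brown_1_mid and free_middle_seat below 0.009 m and angle between the z axis of brown_1_mid and the z axis of free_middle_seat, either way round below 0.21 rad and angle between brown_1_mid's own z axis and vertical below 1 rad) or (distance between brown_1_mid and free_back_seat below 0.009 m and angle between the z axis of brown_1_mid and the z axis of free_back_seat, either way round below 0.21 rad and angle between brown_1_mid's own z axis and vertical below 1 rad)) and ((distance between brown_2_mid and free_front_seat below 0.009 m and angle between the z axis of brown_2_mid and the z axis of free_front_seat, either way round below 0.21 rad and angle between brown_2_mid's own z axis and vertical below 1 rad) or (distance between brown_2_mid and free_middle_seat below 0.009 m and angle between the z axis of brown_2_mid and the z axis of free_middle_seat, either way round below 0.21 rad and angle between brown_2_mid's own z axis and vertical below 1 rad) or (distance between brown_2_mid and free_back_seat below 0.009 m and angle between the z axis of brown_2_mid and the z axis of free_back_seat, either way round below 0.21 rad and angle between brown_2_mid's own z axis and vertical below 1 rad)) and ((distance between brown_3_mid and free_front_seat below 0.009 m and angle between the z axis of brown_3_mid and the z axis of free_front_seat, either way round below 0.21 rad and angle between brown_3_mid's own z axis and vertical below 1 rad) or (distance between brown_3_mid and free_middle_seat below 0.009 m and angle between the z axis of brown_3_mid and the z axis of free_middle_seat, either way round below 0.21 rad and angle between brown_3_mid's own z axis and vertical below 1 rad) or (distance between brown_3_mid and free_back_seat below 0.009 m and angle between the z axis of brown_3_mid and the z axis of free_back_seat, either way round below 0.21 rad and angle between brown_3_mid's own z axis and vertical below 1 rad))); the robot touches nothing.
It fails at once if brown egg 1 is knocked, pressed or dropped: over 30 N against the rack, the tray, another egg or a bystander (contact force between brown_1 and free_front above 30 N or contact force between brown_1 and taken_front above 30 N or contact force between brown_1 and free_middle above 30 N or contact force between brown_1 and taken_middle above 30 N or contact force between brown_1 and free_back above 30 N or contact force between brown_1 and taken_back above 30 N or contact force between brown_1 and rack above 30 N or contact force between brown_1 and tray above 30 N or contact force between brown_1 and shown_front above 30 N or contact force between brown_1 and shown_middle above 30 N or contact force between brown_1 and shown_back above 30 N or contact force between brown_1 and white_1 above 30 N or contact force between brown_1 and white_2 above 30 N or contact force between brown_1 and white_3 above 30 N or contact force between brown_1 and dark_mill above 30 N or contact force between brown_1 and spice_jar above 30 N or contact force between brown_1 and pale_mill above 30 N or contact force between brown_1 and jam above 30 N or contact force between brown_1 and tin above 30 N or contact force between brown_1 and brown_2 above 30 N or contact force between brown_1 and brown_3 above 30 N).
It fails at once if brown egg 2 is knocked, pressed or dropped: over 30 N against the rack, the tray, another egg or a bystander (contact force between brown_2 and free_front above 30 N or contact force between brown_2 and taken_front above 30 N or contact force between brown_2 and free_middle above 30 N or contact force between brown_2 and taken_middle above 30 N or contact force between brown_2 and free_back above 30 N or contact force between brown_2 and taken_back above 30 N or contact force between brown_2 and rack above 30 N or contact force between brown_2 and tray above 30 N or contact force between brown_2 and shown_front above 30 N or contact force between brown_2 and shown_middle above 30 N or contact force between brown_2 and shown_back above 30 N or contact force between brown_2 and white_1 above 30 N or contact force between brown_2 and white_2 above 30 N or contact force between brown_2 and white_3 above 30 N or contact force between brown_2 and dark_mill above 30 N or contact force between brown_2 and spice_jar above 30 N or contact force between brown_2 and pale_mill above 30 N or contact force between brown_2 and jam above 30 N or contact force between brown_2 and tin above 30 N or contact force between brown_2 and brown_3 above 30 N).
It fails at once if brown egg 3 is knocked, pressed or dropped: over 30 N against the rack, the tray, another egg or a bystander (contact force between brown_3 and free_front above 30 N or contact force between brown_3 and taken_front above 30 N or contact force between brown_3 and free_middle above 30 N or contact force between brown_3 and taken_middle above 30 N or contact force between brown_3 and free_back above 30 N or contact force between brown_3 and taken_back above 30 N or contact force between brown_3 and rack above 30 N or contact force between brown_3 and tray above 30 N or contact force between brown_3 and shown_front above 30 N or contact force between brown_3 and shown_middle above 30 N or contact force between brown_3 and shown_back above 30 N or contact force between brown_3 and white_1 above 30 N or contact force between brown_3 and white_2 above 30 N or contact force between brown_3 and white_3 above 30 N or contact force between brown_3 and dark_mill above 30 N or contact force between brown_3 and spice_jar above 30 N or contact force between brown_3 and pale_mill above 30 N or contact force between brown_3 and jam above 30 N or contact force between brown_3 and tin above 30 N).
It fails at once if a white egg is moved (over 15 mm) (distance of any of shown_front_mid, shown_middle_mid, shown_back_mid, white_1_mid, white_2_mid, white_3_mid from where it was at the start of the episode above 0.015 m).
It fails at once if a bystander is moved (over 20 mm) (distance of any of dark_mill_foot, spice_jar_foot, pale_mill_foot, jam_foot, tin_foot from where it was at the start of the episode above 0.02 m).
It also fails if it takes over 72 s, if anything falls off the work surface, if the arm or the gripper's body presses on something with over 40 N, if the wrist force passes 120 N, or if a joint passes its speed limit or range.

## Working session

There is one attempt and no reset: what is moved stays moved. The work goes in short steps, Python scripts to look and compute and a tool call to move; the robot and the scene stay as the last step left them, time stands still between calls to the robot, and variables do not carry over. Pictures are saved under pics/ and viewed, at most 10 in all, crops included, and the job is handed in when it is done.

Besides the shell and the picture viewer there is one more tool, called after "Call:" as name(argument=value, ...), one argument or row to a line, values as JSON. jog_arm: Moves the arm, as the interface text tells. Its arguments: {"type":"object","properties":{"commands":{"type":"array","items":{"type":"object","properties":{"travel":{"type":"array","items":{"type":"number"}},"rot":{"type":"array","items":{"type":"number"}},"claw":{"type":"number"}}}},"force":{"type":"number"}},"required":["commands"]}

```bash
mkdir -p pics; ls; python3 - <<'E'
from workcell import monitor, viewer
import cv2,numpy as np
s=monitor.read_state(); print(s['time'],s['tool_pos'],s['tcp_rot'],s['width'],s['wrist_force'])
for n in ['top','side']:
    c=viewer.read_camera(n); cv2.imwrite(f'pics/{n}0.png',c['color']); print(n,c['camera_matrix'],c['k1'],c['R'],c['t'])
    np.savez(f'pics/{n}0.npz',**c)
E
```

```text
pics
0.0 [ 0.29440364 -0.60660822  0.2299591 ] [-3.05964101e+00 -7.03149381e-01  6.70535564e-04] 1.001247010580465 [-0.74113706 -0.05743557 -0.45199145]
top [[478.35238884   0.         276.76488486]
 [  0.         478.35238884 214.90503083]
 [  0.           0.           1.        ]] 0.05358517274714105 [[ 0.02240796 -0.99955999  0.0194348 ]
 [-0.99058134 -0.02482486 -0.13465638]
 [ 0.1350796  -0.01623438 -0.99070174]] [0.25372778 0.55619137 1.61476918]
side [[394.10786993   0.         276.5858427 ]
 [  0.         394.10786993 206.41659318]
 [  0.           0.           1.        ]] 0.003754515363388439 [[-0.92620379 -0.37663939  0.01700936]
 [-0.1803413   0.40296038 -0.89727362]
 [ 0.33109449 -0.83412571 -0.44114706]] [0.62797961 0.06710177 1.31781928]
```

View pics/top0.png

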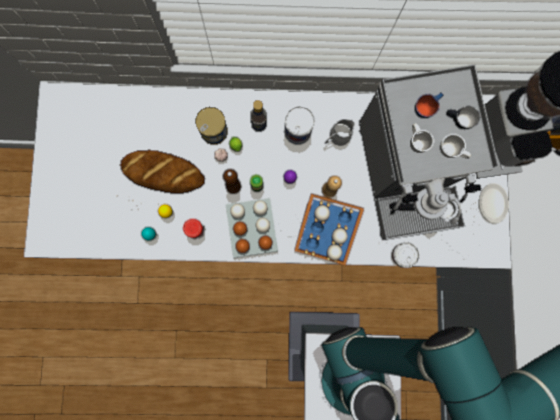

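View pics/side0.png

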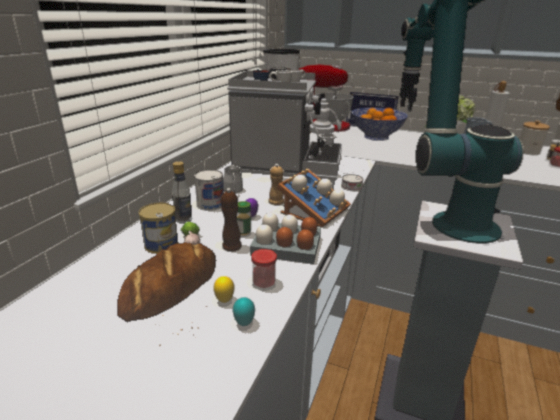

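```bash
python3 - <<'E'
import cv2,numpy as np
c=cv2.imread('pics/top0.png')[160:275,215:375]
d=cv2.imread('pics/side0.png')[165:265,225:355]
a=cv2.resize(c,(800,575),interpolation=cv2.INTER_CUBIC);cv2.imwrite('pics/crop_t.png',a)
a=cv2.resize(d,(780,600),interpolation=cv2.INTER_CUBIC);cv2.imwrite('pics/crop_s.png',a)
E
```

```text
(no output)
```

View pics/crop_t.png

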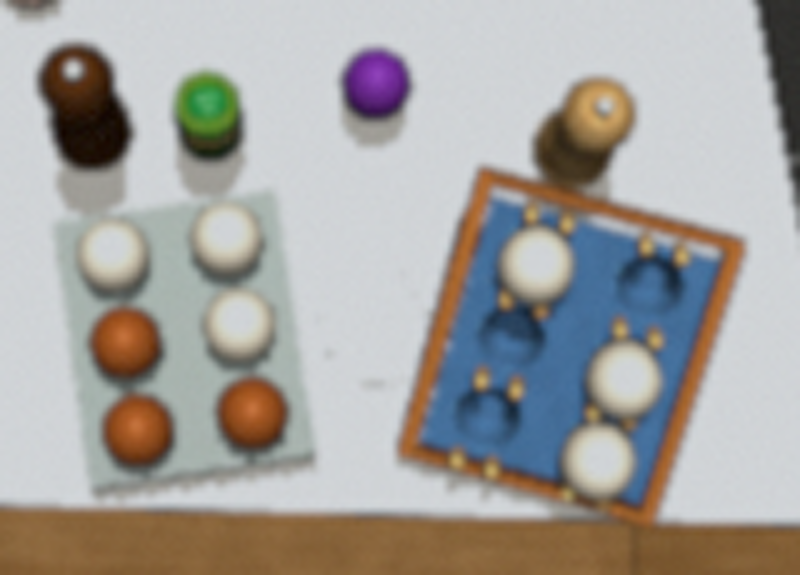

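View pics/crop_s.png

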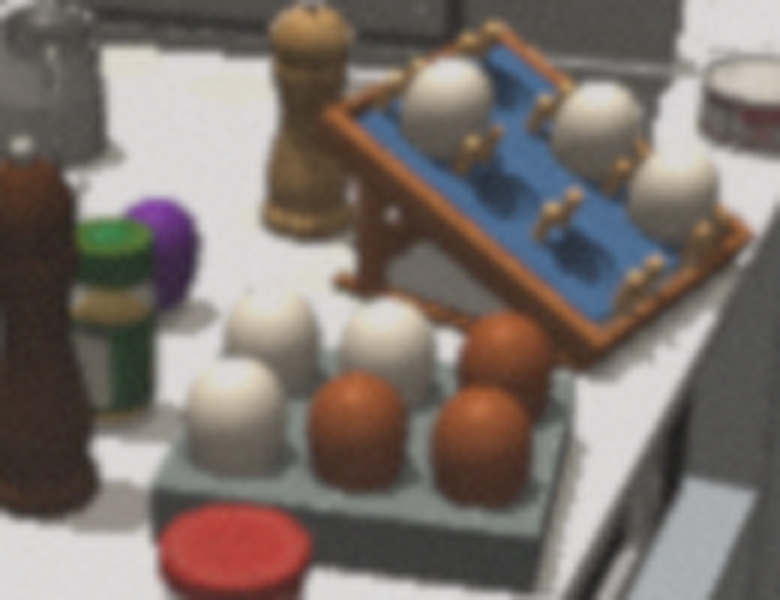

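Top view: brown eggs at (240,229), (242,246), (265,242). Look-alikes are purple (290,176), yellow (165,211), turquoise (148,233), the jam lid (193,229) and the white eggs; I leave those alone. Empty dimples are at about (345,217) back right, (317,227) middle left and (312,242) front left. The crops confirm the choice.

```bash
cat > h.py <<'E'
import numpy as np,cv2
from scipy.optimize import least_squares
def load(n): return dict(np.load(f'pics/{n}.npz'))
def proj(c,X):
    P=np.atleast_2d(X)@c['R'].T+c['t']; s=P[:,:2]/P[:,2:]; s=s*(1+c['k1']*(s**2).sum(1,keepdims=True))
    K=c['camera_matrix']; return s*[K[0,0],K[1,1]]+K[:2,2]
def blob(m,p,r):
    k=np.zeros(m.shape,np.uint8);cv2.circle(k,tuple(int(round(v)) for v in p),r,1,-1)
    n,l,st,ce=cv2.connectedComponentsWithStats((m*k).astype(np.uint8)); i=1+np.argmax(st[1:,4]); cs=cv2.findContours((l==i).astype(np.uint8),0,1)[0][0]
    return np.array(cv2.minEnclosingCircle(cs)[0]),ce[i],st[i,2:]
def Rz(a): return np.array([[np.cos(a),-np.sin(a),0],[np.sin(a),np.cos(a),0],[0,0,1]])
T25=np.radians(25)
RR=np.array([[np.cos(T25),0,-np.sin(T25)],[0,1,0],[np.sin(T25),0,np.cos(T25)]]) # cols: upslope,row,normal
def tray(p,ij,h): return [p[0],p[1],.034]+np.array([[60e-3*i,39e-3*j,h] for i,j in ij])@Rz(p[2]).T
def rack(p,ij,h): return [p[0],p[1],.066]+np.array([[60e-3*i,39e-3*j,h] for i,j in ij])@(Rz(p[2])@RR).T
E
cat > m.py <<'E'
from h import *
c=load('top0'); im=c['color']; hsv=cv2.cvtColor(im,cv2.COLOR_BGR2HSV).astype(int)
brown=((hsv[...,0]<14)&(hsv[...,1]>130)&(hsv[...,2]>50))
# per blob white: warm bright; compare with the local background
b,g,r=[im[...,i].astype(int) for i in range(3)]
whT=(r-b>-2)&(r>120); whR=(b-r<40)&(r>90)&(hsv[...,1]<90)
def crop(x,y): return (215+x/5,160+y/5)
T={(0,1):(126,343),(-1,1):(137,430),(-1,-1):(252,412),(1,1):(113,256),(1,-1):(227,238),(0,-1):(239,323)}
R={(1,1):(537,262),(0,-1):(625,378),(-1,-1):(599,460)}
tp={};rp={}
for k,v in T.items():
    m=brown if k in((0,1),(-1,1),(-1,-1)) else whT
    o=blob(m,crop(*v),9); tp[k]=o[1]; print('T',k,o,crop(*v))
for k,v in R.items():
    o=blob(whR,crop(*v),8); rp[k]=o[1]; print('R',k,o,crop(*v))
def fit(f,d,h,x0):
    k=list(d);s=least_squares(lambda p:(proj(c,f(p,k,h))-np.array([d[q] for q in k])).ravel(),x0);print(s.x,np.degrees(s.x[2]));print(s.fun.reshape(-1,2).round(2).tolist());return s.x
print('tray');pt=fit(tray,tp,.022,[.45,.1,.1])
print('rack');pr=fit(rack,rp,.022,[.45,-.1,-.3])
np.savez('pose.npz',pt=pt,pr=pr)
s=load('side0');
print('side',proj(s,tray(pt,T,.022)).round(1).tolist());print(proj(s,rack(pr,R,.022)).round(1).tolist())
print(tray(pt,[(0,1),(-1,1),(-1,-1)],.015).round(4).tolist());print(rack(pr,[(-1,1),(0,1),(1,-1)],.015).round(4).tolist())
# corners
cor=np.array([[a*.093,e*.078,0] for a in(-1,1) for e in(-1,1)])
print('traycor',((proj(c,[*pt[:2],.034]+cor@Rz(pt[2]).T)-[215,160])*5).round(0).tolist())
cor=np.array([[a*.105,e*.092,0] for a in(-1,1) for e in(-1,1)])
print('rackcor',((proj(c,[*pr[:2],.066]+cor@(Rz(pr[2])@RR).T)-[215,160])*5).round(0).tolist())
E
python3 m.py
```

```text
T (0, 1) (array([239.65533447, 228.17961121]), array([239.63565891, 228.10077519]), array([ 13,  13, 129], dtype=int32)) (240.2, 228.6)
T (-1, 1) (array([242. , 245.5]), array([242.03731343, 245.56716418]), array([ 13,  14, 134], dtype=int32)) (242.4, 246.0)
T (-1, -1) (array([264.97827148, 242.33695984]), array([264.90839695, 242.32061069]), array([ 13,  13, 131], dtype=int32)) (265.4, 242.4)
T (1, 1) (array([236.722229  , 210.05555725]), array([236.80689655, 209.76551724]), array([ 15,  14, 145], dtype=int32)) (237.6, 211.2)
T (1, -1) (array([260.    , 206.8125]), array([259.93055556, 206.5       ]), array([ 15,  14, 144], dtype=int32)) (260.4, 207.6)
T (0, -1) (array([262.32351685, 224.33824158]), array([262.19333333, 223.81333333]), array([ 16,  14, 150], dtype=int32)) (262.8, 224.6)
R (1, 1) (array([322., 212.]), array([321.98941799, 212.17460317]), array([ 15,  17, 189], dtype=int32)) (322.4, 212.4)
R (0, -1) (array([339.7749939, 235.8125   ]), array([339.66666667, 235.75409836]), array([ 16,  16, 183], dtype=int32)) (340.0, 235.6)
R (-1, -1) (array([334.7749939, 251.8125   ]), array([334.54644809, 251.86338798]), array([ 15,  16, 183], dtype=int32)) (334.8, 252.0)
tray
[0.50717655 0.35394297 0.17465544] 10.007019745637596
[[-0.12, -0.43], [-0.01, -0.39], [0.02, -0.62], [0.21, 0.57], [-0.22, 0.46], [0.11, 0.43]]
rack
[ 0.49785047  0.09232001 -0.25389719] -14.547237510087152
[[0.16, 0.35], [-0.02, -0.21], [-0.14, -0.14]]
side [[282.7, 235.9], [303.4, 238.5], [307.3, 225.6], [262.5, 233.4], [268.6, 221.0], [287.8, 223.3]]
[[298.3, 181.8], [323.1, 185.6], [336.1, 196.2]]
[[0.5004, 0.3923, 0.049], [0.4413, 0.3819, 0.049], [0.4549, 0.3051, 0.049]]
[[0.4489, 0.1453, 0.0542], [0.5015, 0.1317, 0.0796], [0.5346, 0.0425, 0.105]]
traycor [[313.0, 450.0], [87.0, 485.0], [273.0, 185.0], [49.0, 218.0]]
rackcor [[652.0, 527.0], [394.0, 454.0], [747.0, 245.0], [478.0, 169.0]]
```

```bash
cat > m2.py <<'E'
from h import *
c=load('top0');s=load('side0')
tk=[(0,1),(-1,1),(-1,-1),(1,1),(1,-1),(0,-1)]
tt=np.array([[239.65,228.15],[242.0,245.6],[264.95,242.3],[237.2,210.7],[260,207.1],[262.4,224.2]])
hsv=cv2.cvtColor(s['color'],cv2.COLOR_BGR2HSV).astype(int); m=((hsv[...,0]<14)&(hsv[...,1]>120)&(hsv[...,2]>30))
cp=lambda x,k,o:o+(x+.5)/k-.5
su=[]
for p in [(357,420),(482,440),(506,350)]:
    q=[cp(p[0],6,225),cp(p[1],6,165)]; row=m[int(round(q[1]))-4:int(round(q[1]))+1]
    xs=[(lambda z:(z.min()+z.max())/2)(np.flatnonzero(r[int(q[0])-10:int(q[0])+11])+int(q[0])-10) for r in row]; su.append(np.mean(xs)); print(q,xs)
su=np.array(su)
rk=[(1,1),(0,-1),(-1,-1)]; rt=np.array([[322,212.1],[339.7,235.75],[334.6,251.85]]); ru=cp(np.array([446,598,673.5]),6,225)
def fit(f,k,t,u,ks,x0,w):
    g=lambda p:np.r_[(proj(c,f(p,k,.022))-t).ravel(),w*(proj(s,f(p,ks,.022))[:,0]-u)]
    r=least_squares(g,x0);print(w,r.x.round(4),np.degrees(r.x[2]).round(2),r.fun.round(2));return r.x
for w in (0,1,): 
    pt=fit(tray,tk,tt,su,tk[:3],[.5,.35,.17],w); pr=fit(rack,rk,rt,ru,rk,[.5,.09,-.25],w)
np.savez('pose.npz',pt=pt,pr=pr)
print(tray(pt,tk[:3],.015).round(4).tolist());print(rack(pr,[(-1,1),(0,1),(1,-1)],.015).round(4).tolist())
E
python3 m2.py
```

```text
[284.0833333333333, 234.58333333333331] [np.float64(284.5), np.float64(284.0), np.float64(284.0), np.float64(284.0), np.float64(284.0)]
[304.9166666666667, 237.91666666666669] [np.float64(306.0), np.float64(305.0), np.float64(305.0), np.float64(305.0), np.float64(305.0)]
[308.9166666666667, 222.91666666666666] [np.float64(310.0), np.float64(310.0), np.float64(309.5), np.float64(309.5), np.float64(310.0)]
0 [0.5061 0.3535 0.173 ] 9.91 [-0.02 -0.17  0.11 -0.1   0.07 -0.24 -0.04 -0.07 -0.14  0.2   0.03  0.39
 -0.   -0.   -0.  ]
0 [ 0.498   0.0922 -0.2538] -14.54 [ 0.18  0.4  -0.02 -0.24 -0.16 -0.16 -0.   -0.   -0.  ]
1 [0.5044 0.353  0.1739] 9.97 [ 0.12  0.32  0.28  0.39  0.24  0.23  0.09  0.43 -0.01  0.67  0.17  0.86
 -0.35 -0.75 -1.51]
1 [ 0.4967  0.0918 -0.2574] -14.75 [ 0.36  0.76  0.08  0.18 -0.12  0.25 -0.24 -0.72 -0.34]
[[0.4977, 0.3914, 0.049], [0.4386, 0.381, 0.049], [0.4521, 0.3042, 0.049]]
[[0.4479, 0.145, 0.0542], [0.5005, 0.1311, 0.0796], [0.5332, 0.0419, 0.105]]
```

Call:
jog_arm(
  commands=[
    {"rot":[0,0,8],"travel":[0,0,0],"claw":60},
    {"rot":[0,0,7.9],"travel":[0,0,0],"claw":60},
    {"travel":[16,-45,0],"rot":[0,0,0],"claw":60},
    {"travel":[16,-45,0],"rot":[0,0,0],"claw":60},
    {"travel":[16,-45,0],"rot":[0,0,0],"claw":60},
  ],
  force=25,
)

```text
time: 0.6
tool_pos: [0.3183, -0.4643, 0.2302]
tcp_rot: [-3.128, -0.271, 0.001]
wrist_force: [0.2, 0.0, 0.9]
width: 0.764
grip_force: 0.0
```

Call:
jog_arm(
  commands=[
    {"travel":[16,-46,0]},
    {"travel":[16,-46,0]},
    {"travel":[16,-46,0]},
    {"travel":[16,-46,0]},
    {"travel":[16,-46,0]},
  ],
)

```text
$.commands[0]: bad value
```

Call:
jog_arm(
  commands=[
    {"travel":[16,-46,0]},
    {"travel":[16,-46,0]},
    {"travel":[16,-46,0]},
    {"travel":[16,-46,0]},
    {"travel":[16,-46,0]},
  ],
)

```text
$.commands[0]: bad value
```

Call:
jog_arm(
  commands=[
    {"travel":[16,-46,0]},
    {"travel":[16,-46,0]},
    {"travel":[16,-46,0]},
    {"travel":[16,-30,0]},
    {"travel":[0,0,0]},
  ],
)

```text
$.commands[0]: bad value
```

All fields are required.

Call:
jog_arm(
  commands=[
    {"travel":[16,-46,0],"rot":[0,0,0],"claw":60},
    {"travel":[16,-46,0],"rot":[0,0,0],"claw":60},
    {"travel":[16,-46,0],"rot":[0,0,0],"claw":60},
    {"travel":[16,-46,0],"rot":[0,0,0],"claw":60},
    {"travel":[16,-46,0],"rot":[0,0,0],"claw":60},
  ],
)

```text
time: 1.1
tool_pos: [0.3571, -0.2236, 0.2309]
tcp_rot: [-3.129, -0.272, 0.0]
wrist_force: [0.8, -0.2, 0.7]
width: 0.765
grip_force: 0.0
```

Call:
jog_arm(
  commands=[
    {"travel":[16,-46,0],"rot":[0,0,0],"claw":60},
    {"travel":[16,-46,0],"rot":[0,0,0],"claw":60},
    {"travel":[16,-46,0],"rot":[0,0,0],"claw":60},
    {"travel":[16,-46,0],"rot":[0,0,0],"claw":60},
    {"travel":[16,-46,0],"rot":[0,0,0],"claw":60},
  ],
)

```text
time: 1.6
tool_pos: [0.3959, 0.0167, 0.2312]
tcp_rot: [3.13, 0.273, 0.001]
wrist_force: [0.9, -0.9, -0.2]
width: 0.763
grip_force: 0.0
```

Call:
jog_arm(
  commands=[
    {"travel":[16,-46,0],"rot":[0,0,0],"claw":60},
    {"travel":[16,-46,0],"rot":[0,0,0],"claw":60},
    {"travel":[16,-46,0],"rot":[0,0,0],"claw":60},
    {"travel":[16,-40,0],"rot":[0,0,0],"claw":60},
    {"travel":[0,0,0],"rot":[0,0,0],"claw":60},
  ],
)

```text
time: 2.1
tool_pos: [0.4287, 0.2056, 0.231]
tcp_rot: [-3.127, -0.282, 0.0]
wrist_force: [-0.0, 0.8, -0.3]
width: 0.765
grip_force: 0.0
```

Call:
jog_arm(
  commands=[
    {"travel":[20,-46,0],"rot":[0,0,0],"claw":60},
    {"travel":[20,-47,0],"rot":[0,0,0],"claw":60},
    {"travel":[0,0,45],"rot":[0,0,0],"claw":60},
    {"travel":[0,0,45],"rot":[0,0,0],"claw":60},
    {"travel":[0,0,20],"rot":[0,0,0],"claw":60},
  ],
)

```text
time: 2.6
tool_pos: [0.4484, 0.2962, 0.1164]
tcp_rot: [3.126, 0.274, -0.011]
wrist_force: [-0.5, -0.8, -1.6]
width: 0.769
grip_force: 0.0
```

```bash
cat > look.py <<'E'
import sys
from workcell import monitor, viewer
from h import *
def go(n,box,k):
    c=viewer.read_camera(n.rstrip('0123456789')); np.savez(f'pics/{n}.npz',**c); st=monitor.read_state()
    print(n,st['time'],np.round(st['tool_pos'],4),np.round(st['tcp_rot'],3),'tcp px',proj(c,st['tool_pos']).round(1))
    x0,y0,x1,y1=box; return cv2.resize(c['color'][y0:y1,x0:x1],None,fx=k,fy=k,interpolation=cv2.INTER_CUBIC)
def pair(tag,tb,sb):
    a=go('top'+tag,tb,4);b=go('side'+tag,sb,4); h=max(a.shape[0],b.shape[0])
    p=lambda z:cv2.copyMakeBorder(z,0,h-z.shape[0],0,0,cv2.BORDER_CONSTANT)
    cv2.imwrite(f'pics/pair{tag}.png',np.hstack([p(a),p(b)]))
E
python3 - <<'E'
from look import *
pair('1',(220,160,310,270),(250,150,350,260))
E
```

```text
top1 2.65 [0.4471 0.2952 0.114 ] [ 3.124  0.273 -0.016] tcp px [[267.8 242.7]]
side1 2.7 [0.4481 0.2956 0.1166] [ 3.125  0.273 -0.014] tcp px [[311.5 206.7]]
```

View pics/pair1.png

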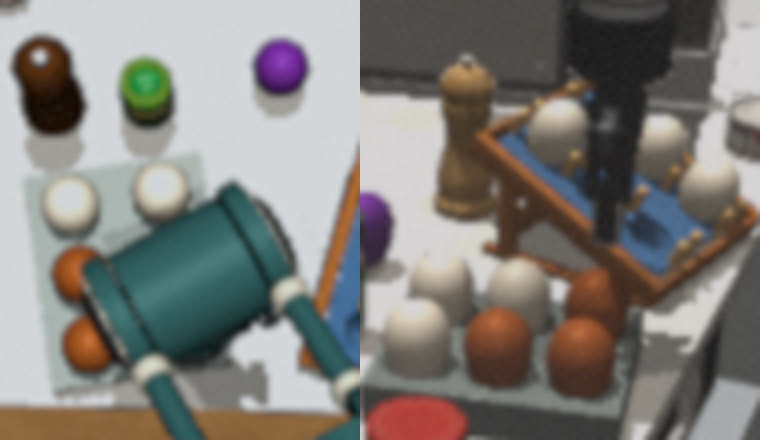

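```bash
cat > plan.py <<'E'
import numpy as np
from scipy.spatial.transform import Rotation as Ro
from workcell import monitor
def Rt(yaw,tilt=0):  # tool: x at yaw, z down, then tilted so tool z leans to +x by tilt
    y,t=np.radians([yaw,tilt]); zt=np.array([np.sin(t)*np.cos(y),np.sin(t)*np.sin(y),-np.cos(t)]); yt=np.array([np.sin(y),-np.cos(y),0]); return np.c_[np.cross(yt,zt),yt,zt]
def to(pos,yaw,tilt=0):
    s=monitor.read_state(); R0=Ro.from_rotvec(s['tcp_rot']).as_matrix(); R1=Rt(yaw,tilt)
    print('t',s['time'],'pos',np.round(s['tool_pos'],4),'rot deg (tool)',np.degrees(Ro.from_matrix(R0.T@R1).as_rotvec()).round(2),'travel mm after rot',(R1.T@(np.array(pos)-s['tool_pos'])*1e3).round(1),'w',round(float(s['width']),3),'f',np.round(s['wrist_force'],1),'q',np.round(s['q'],2))
E
python3 -c "
from plan import *
to([.4521,.3042,.045],10)"
```

```text
t 2.7 pos [0.4481 0.2956 0.1166] rot deg (tool) [ 0.22  0.52 -0.03] travel mm after rot [ 5.5 -7.7 71.6] w 0.765 f [ 0.1 -0.8  0.3] q [ 0.54  0.11  2.01 -0.    1.03  1.93]
```

Call:
jog_arm(
  commands=[
    {"travel":[5.5,-7.7,0],"rot":[0,0.5,0],"claw":60},
    {"travel":[0,0,15],"rot":[0,0,0],"claw":60},
    {"travel":[0,0,15],"rot":[0,0,0],"claw":60},
    {"travel":[0,0,15],"rot":[0,0,0],"claw":60},
    {"travel":[0,0,0],"rot":[0,0,0],"claw":60},
  ],
)

```text
time: 3.2
tool_pos: [0.4539, 0.3057, 0.0733]
tcp_rot: [3.128, 0.273, 0.006]
wrist_force: [-0.2, -1.1, 0.4]
width: 0.765
grip_force: 0.0
```

```bash
python3 -c "
from plan import *
to([.4521,.3042,.045],10)"
```

```text
t 3.2 pos [0.4539 0.3057 0.0733] rot deg (tool) [ 0.11 -0.22 -0.02] travel mm after rot [-2.   1.2 28.3] w 0.765 f [-0.2 -1.1  0.4] q [ 0.55  0.18  2.03 -0.    0.94  1.95]
```

Call:
jog_arm(
  commands=[
    {"travel":[-1.5,1,10],"rot":[0,0,0],"claw":60},
    {"travel":[0,0,10],"rot":[0,0,0],"claw":60},
    {"travel":[0,0,8],"rot":[0,0,0],"claw":60},
    {"travel":[0,0,0],"rot":[0,0,0],"claw":84},
    {"travel":[0,0,0],"rot":[0,0,0],"claw":90},
  ],
)

```text
time: 3.7
tool_pos: [0.4548, 0.3058, 0.048]
tcp_rot: [-3.129, -0.273, -0.013]
wrist_force: [0.1, 0.4, 0.6]
width: 0.644
grip_force: 0.0
```

Call:
jog_arm(
  commands=[
    {"travel":[0,0,0],"rot":[0,0,0],"claw":93},
    {"travel":[0,0,0],"rot":[0,0,0],"claw":95},
    {"travel":[0,0,0],"rot":[0,0,0],"claw":97},
    {"travel":[0,0,0],"rot":[0,0,0],"claw":99},
    {"travel":[0,0,0],"rot":[0,0,0],"claw":99},
  ],
  force=20,
)

```text
time: 4.2
tool_pos: [0.455, 0.306, 0.0485]
tcp_rot: [-3.129, -0.273, -0.014]
wrist_force: [-0.4, -0.2, 1.1]
width: 0.612
grip_force: 0.0
```

```bash
python3 -c "
from plan import *
to([.4521,.3042,.045],10)
s=monitor.read_state();print(s)"
```

```text
t 4.2 pos [0.455  0.306  0.0485] rot deg (tool) [-0.01 -0.52 -0.01] travel mm after rot [-3.2  1.2  3.5] w 0.612 f [-0.4 -0.2  1.1] q [ 0.55  0.21  2.04 -0.    0.88  1.95]
{'time': 4.2, 'q': array([ 0.5485617 ,  0.20688799,  2.04303998, -0.00416215,  0.88320645,
        1.94769063]), 'joint_vel': array([-5.17745010e-05,  1.77159014e-03,  1.07896297e-03, -9.19408866e-04,
       -8.85395135e-04,  3.65364514e-04]), 'joint_torque': array([ 7.74643540e-04, -4.15617442e+01, -2.99607414e+01, -1.30888229e-02,
       -4.65341960e-02, -1.95519718e-06]), 'tool_pos': array([0.45502843, 0.30595163, 0.04846626]), 'tcp_rot': array([-3.12875454, -0.27335617, -0.01414804]), 'wrist_force': array([-0.43086513, -0.20885526,  1.10952483]), 'torque': array([ 0.01275325, -0.05104942, -0.04576816]), 'grip_force': 0.0, 'width': 0.6119959630931356}
```

Call:
jog_arm(
  commands=[
    {"travel":[-3,0.7,2],"rot":[0,-0.5,0],"claw":97},
    {"travel":[0,0,0],"rot":[0,0,0],"claw":97},
    {"travel":[0,0,0],"rot":[0,0,0],"claw":101},
    {"travel":[0,0,0],"rot":[0,0,0],"claw":102},
    {"travel":[0,0,0],"rot":[0,0,0],"claw":103},
  ],
)

```text
time: 4.7
tool_pos: [0.4521, 0.3047, 0.0463]
tcp_rot: [-3.13, -0.273, -0.0]
wrist_force: [0.7, 0.4, 0.1]
width: 0.597
grip_force: 0.0
```

```bash
python3 -c "
from plan import *
to([.4521,.3042,.045],10)
s=monitor.read_state();print(s['grip_force'],s['torque'])"
```

```text
t 4.7 pos [0.4521 0.3047 0.0463] rot deg (tool) [ 0.   -0.   -0.01] travel mm after rot [-0.1  0.5  1.3] w 0.597 f [0.7 0.4 0.1] q [ 0.55  0.21  2.04 -0.    0.89  1.94]
0.0 [0.01405016 0.015129   0.00500642]
```

Width 50.7 mm with no contact yet. I'll close in small steps.

Call:
jog_arm(
  commands=[
    {"travel":[0,0,0],"rot":[0,0,0],"claw":104},
    {"travel":[0,0,0],"rot":[0,0,0],"claw":105},
    {"travel":[0,0,0],"rot":[0,0,0],"claw":106},
    {"travel":[0,0,0],"rot":[0,0,0],"claw":107},
    {"travel":[0,0,0],"rot":[0,0,0],"claw":107},
  ],
)

```text
time: 5.2
tool_pos: [0.4522, 0.3048, 0.0463]
tcp_rot: [-3.13, -0.273, -0.0]
wrist_force: [-0.7, 0.1, 1.4]
width: 0.586
grip_force: 4.2
```

Call:
jog_arm(
  commands=[
    {"travel":[0,0,0],"rot":[0,0,0],"claw":108},
    {"travel":[0,0,0],"rot":[0,0,0],"claw":109},
    {"travel":[0,0,0],"rot":[0,0,0],"claw":110},
    {"travel":[0,0,0],"rot":[0,0,0],"claw":112},
    {"travel":[0,0,0],"rot":[0,0,0],"claw":114},
  ],
)

```text
time: 5.7
tool_pos: [0.4523, 0.3048, 0.0464]
tcp_rot: [-3.129, -0.273, -0.001]
wrist_force: [-0.5, 0.1, 1.4]
width: 0.572
grip_force: 20.4
```

Call:
jog_arm(
  commands=[
    {"travel":[0,0,-3],"rot":[0,0,0],"claw":135},
    {"travel":[0,0,-10],"rot":[0,0,0],"claw":135},
    {"travel":[0,0,-30],"rot":[0,0,0],"claw":135},
    {"travel":[0,0,-40],"rot":[0,0,0],"claw":135},
    {"travel":[0,0,-40],"rot":[0,0,0],"claw":135},
  ],
  force=25,
)

```text
time: 6.2
tool_pos: [0.4513, 0.3042, 0.1703]
tcp_rot: [3.129, 0.273, -0.002]
wrist_force: [1.3, 0.9, -1.5]
width: 0.574
grip_force: 26.3
```

```bash
cat >> plan.py <<'E'
from h import rack,tray
P=np.load('pose.npz'); pt,pr=P['pt'],P['pr']
def seat(ij,h,dx=0,dy=0): # h above face of TCP; dx,dy mm in world
    p=rack(pr,[ij],h)[0]+np.array([dx,dy,0])*1e-3; to(p,np.degrees(pr[2]),25)
def egg(ij,z,dx=0,dy=0):
    p=tray(pt,[ij],0)[0]; p[2]=z; to(p+np.array([dx,dy,0])*1e-3,np.degrees(pt[2]))
E
python3 -c "
from plan import *
seat((1,-1),.0724)
print(rack(pr,[(1,-1)],.0724))"
```

```text
t 6.2 pos [0.4513 0.3042 0.1703] rot deg (tool) [-5.34 24.69 24.35] travel mm after rot [104.7 232.9  63.5] w 0.574 f [ 1.3  0.9 -1.5] q [ 0.55  0.07  1.95 -0.    1.13  1.94]
[[0.50973982 0.04804507 0.15697378]]
```

Call:
jog_arm(
  commands=[
    {"travel":[0,0,-12],"rot":[-1.07,4.94,4.87],"claw":135},
    {"travel":[0,0,-12],"rot":[-1.07,4.94,4.87],"claw":135},
    {"travel":[0,0,-12],"rot":[-1.07,4.94,4.87],"claw":135},
    {"travel":[0,0,-12],"rot":[-1.07,4.94,4.87],"claw":135},
    {"travel":[0,0,-12],"rot":[-1.07,4.94,4.87],"claw":135},
  ],
)

```text
time: 6.7
tool_pos: [0.4654, 0.2707, 0.2412]
tcp_rot: [3.062, -0.291, 0.586]
wrist_force: [-0.4, 0.1, -1.1]
width: 0.575
grip_force: 26.3
```

```bash
python3 -c "
from plan import *
seat((1,-1),.1124)"
```

```text
t 6.7 pos [0.4654 0.2707 0.2412] rot deg (tool) [-2.92  3.51  3.29] travel mm after rot [ 54.6 204.   78.4] w 0.575 f [-0.4  0.1 -1.1] q [ 0.65 -0.18  2.09 -0.31  0.98  2.55]
```

Call:
jog_arm(
  commands=[
    {"travel":[10,40,0],"rot":[0,0,0],"claw":135},
    {"travel":[10,40,0],"rot":[0,0,0],"claw":135},
    {"travel":[10,40,0],"rot":[0,0,0],"claw":135},
    {"travel":[10,40,0],"rot":[0,0,0],"claw":135},
    {"travel":[0,0,0],"rot":[0,0,0],"claw":135},
  ],
)

```text
time: 7.2
tool_pos: [0.4732, 0.1006, 0.253]
tcp_rot: [3.058, -0.309, 0.587]
wrist_force: [0.1, 1.2, -0.9]
width: 0.569
grip_force: 26.4
```

```bash
python3 -c "
from plan import *
seat((1,-1),.1124)"
```

```text
t 7.2 pos [0.4732 0.1006 0.253 ] rot deg (tool) [-2.67  3.45  2.64] travel mm after rot [ 3.6 41.6 67.6] w 0.569 f [ 0.1  1.2 -0.9] q [ 0.26 -0.36  2.2  -0.17  0.95  2.11]
```

Call:
jog_arm(
  commands=[
    {"travel":[1,20,0],"rot":[-2.67,3.45,2.64],"claw":135},
    {"travel":[2,21,0],"rot":[0,0,0],"claw":135},
    {"travel":[0,0,25],"rot":[0,0,0],"claw":135},
    {"travel":[0,0,0],"rot":[0,0,0],"claw":135},
    {"travel":[0,0,0],"rot":[0,0,0],"claw":135},
  ],
)

```text
time: 7.7
tool_pos: [0.4767, 0.0624, 0.2296]
tcp_rot: [2.993, -0.378, 0.659]
wrist_force: [0.2, 0.1, -0.5]
width: 0.57
grip_force: 26.5
```

```bash
python3 -c "
from plan import *
seat((1,-1),.0524)"
```

```text
t 7.7 pos [0.4767 0.0624 0.2296] rot deg (tool) [-0.18  0.18  0.33] travel mm after rot [  1.5   5.4 100.9] w 0.57 f [ 0.2  0.1 -0.5] q [ 0.21 -0.37  2.27 -0.25  0.87  2.16]
```

Call:
jog_arm(
  commands=[
    {"travel":[1.5,5.4,10],"rot":[-0.2,0.2,0.3],"claw":135},
    {"travel":[0,0,25],"rot":[0,0,0],"claw":135},
    {"travel":[0,0,25],"rot":[0,0,0],"claw":135},
    {"travel":[0,0,25],"rot":[0,0,0],"claw":135},
    {"travel":[0,0,0],"rot":[0,0,0],"claw":135},
  ],
)

```text
time: 8.2
tool_pos: [0.5106, 0.0468, 0.1502]
tcp_rot: [2.988, -0.386, 0.656]
wrist_force: [-0.1, 0.2, -1.6]
width: 0.574
grip_force: 26.5
```

```bash
python3 - <<'E'
from look import *
from plan import *
pair('2',(295,170,385,270),(265,130,365,230))
seat((1,-1),.0124)
E
```

```text
top2 8.25 [0.5113 0.0471 0.152 ] [ 2.988 -0.386  0.66 ] tcp px [[345.9 223.7]]
side2 8.3 [0.5121 0.0473 0.1535] [ 2.988 -0.386  0.664] tcp px [[316.1 165.3]]
t 8.3 pos [0.5121 0.0473 0.1535] rot deg (tool) [ 0.03 -0.06  0.04] travel mm after rot [-0.8 -0.1 55.8] w 0.574 f [ 0.7  0.1 -0.5] q [ 0.16 -0.22  2.31 -0.28  0.67  2.18]
```

View pics/pair2.png

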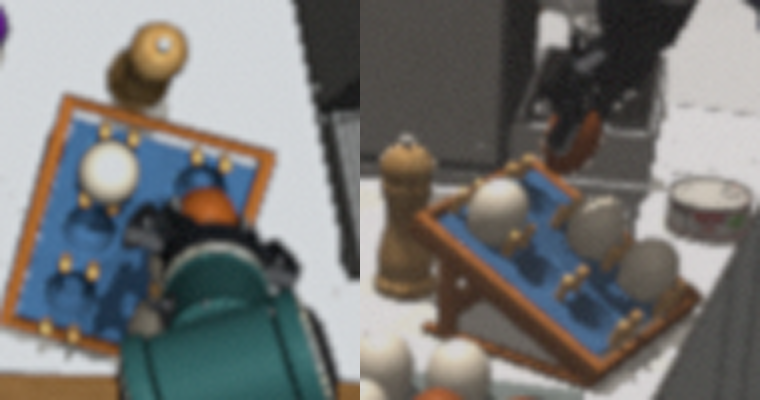

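Call:
jog_arm(
  commands=[
    {"travel":[-0.7,0,10],"rot":[0,0,0],"claw":135},
    {"travel":[0,0,12],"rot":[0,0,0],"claw":135},
    {"travel":[0,0,12],"rot":[0,0,0],"claw":135},
    {"travel":[0,0,6],"rot":[0,0,0],"claw":135},
    {"travel":[0,0,0],"rot":[0,0,0],"claw":135},
  ],
)

```text
time: 8.8
tool_pos: [0.5274, 0.0428, 0.1156]
tcp_rot: [2.988, -0.386, 0.662]
wrist_force: [-0.2, 0.6, -1.1]
width: 0.572
grip_force: 26.5
```

Call:
jog_arm(
  commands=[
    {"travel":[0,0,2],"rot":[0,0,0],"claw":135},
    {"travel":[0,0,2],"rot":[0,0,0],"claw":135},
    {"travel":[0,0,2],"rot":[0,0,0],"claw":135},
    {"travel":[0,0,0],"rot":[0,0,0],"claw":135},
    {"travel":[0,0,0],"rot":[0,0,0],"claw":135},
  ],
)

```text
time: 9.3
tool_pos: [0.5306, 0.0425, 0.112]
tcp_rot: [2.988, -0.386, 0.666]
wrist_force: [-0.0, 0.8, -1.7]
width: 0.569
grip_force: 26.5
```

```bash
python3 -c "
from plan import *
seat((1,-1),.0124)"
```

```text
t 9.3 pos [0.5306 0.0425 0.112 ] rot deg (tool) [-0.01 -0.14  0.02] travel mm after rot [-0.5 -0.  10.1] w 0.569 f [-0.   0.8 -1.7] q [ 0.14 -0.12  2.32 -0.32  0.56  2.2 ]
```

Call:
jog_arm(
  commands=[
    {"travel":[-0.4,0,2],"rot":[0,0,0],"claw":135},
    {"travel":[0,0,2],"rot":[0,0,0],"claw":135},
    {"travel":[0,0,1],"rot":[0,0,0],"claw":135},
    {"travel":[0,0,0],"rot":[0,0,0],"claw":135},
    {"travel":[0,0,0],"rot":[0,0,0],"claw":135},
  ],
)

```text
time: 9.8
tool_pos: [0.5322, 0.042, 0.1071]
tcp_rot: [2.988, -0.386, 0.666]
wrist_force: [-0.6, 0.5, -0.4]
width: 0.573
grip_force: 26.5
```

```bash
python3 -c "
from plan import *
seat((1,-1),.0124)"
```

```text
t 9.8 pos [0.5322 0.042  0.1071] rot deg (tool) [-0.   -0.12  0.02] travel mm after rot [-0.  -0.1  4.9] w 0.573 f [-0.6  0.5 -0.4] q [ 0.14 -0.11  2.32 -0.32  0.55  2.21]
```

Call:
jog_arm(
  commands=[
    {"travel":[0,0,1],"rot":[0,0,0],"claw":135},
    {"travel":[0,0,1],"rot":[0,0,0],"claw":135},
    {"travel":[0,0,0.5],"rot":[0,0,0],"claw":135},
    {"travel":[0,0,0.5],"rot":[0,0,0],"claw":135},
    {"travel":[0,0,0],"rot":[0,0,0],"claw":135},
  ],
)

```text
time: 10.3
tool_pos: [0.5338, 0.042, 0.1046]
tcp_rot: [2.988, -0.386, 0.667]
wrist_force: [-0.2, 1.7, 0.8]
width: 0.576
grip_force: 26.6
```

Call:
jog_arm(
  commands=[
    {"travel":[0,0,0.5],"rot":[0,0,0],"claw":135},
    {"travel":[0,0,0.3],"rot":[0,0,0],"claw":135},
    {"travel":[0,0,0.2],"rot":[0,0,0],"claw":135},
    {"travel":[0,0,0],"rot":[0,0,0],"claw":135},
    {"travel":[0,0,0],"rot":[0,0,0],"claw":135},
  ],
)

```text
time: 10.8
tool_pos: [0.5343, 0.042, 0.104]
tcp_rot: [2.989, -0.386, 0.668]
wrist_force: [-2.3, 5.0, 2.5]
width: 0.573
grip_force: 26.9
```

```bash
python3 -c "
from plan import *
seat((1,-1),.0124)"
```

```text
t 10.8 pos [0.5343 0.042  0.104 ] rot deg (tool) [-0.05 -0.18  0.01] travel mm after rot [-0.5  0.4  1.3] w 0.573 f [-2.3  5.   2.5] q [ 0.14 -0.1   2.32 -0.32  0.54  2.21]
```

Call:
jog_arm(
  commands=[
    {"travel":[0,-0.5,0],"rot":[0,0,0],"claw":135},
    {"travel":[-0.3,-0.4,0],"rot":[0,0,0],"claw":135},
    {"travel":[0,0,0],"rot":[0,0,0],"claw":135},
    {"travel":[0,0,0],"rot":[0,0,0],"claw":135},
    {"travel":[0,0,0],"rot":[0,0,0],"claw":135},
  ],
)

```text
time: 11.3
tool_pos: [0.5339, 0.0424, 0.1034]
tcp_rot: [2.988, -0.386, 0.666]
wrist_force: [0.2, 1.4, 1.8]
width: 0.572
grip_force: 26.6
```

Call:
jog_arm(
  commands=[
    {"travel":[0,0,0.4],"rot":[0,0,0],"claw":135},
    {"travel":[0,0,0.3],"rot":[0,0,0],"claw":135},
    {"travel":[0,0,0],"rot":[0,0,0],"claw":135},
    {"travel":[0,0,0],"rot":[0,0,0],"claw":135},
    {"travel":[0,0,0],"rot":[0,0,0],"claw":135},
  ],
)

```text
time: 11.8
tool_pos: [0.5341, 0.0425, 0.1027]
tcp_rot: [2.988, -0.386, 0.666]
wrist_force: [-0.3, 3.3, 0.5]
width: 0.57
grip_force: 26.7
```

```bash
python3 -c "
from plan import *
seat((1,-1),.0124)"
```

```text
t 11.8 pos [0.5341 0.0425 0.1027] rot deg (tool) [-0.01 -0.13  0.02] travel mm after rot [0.3 0.9 0.3] w 0.57 f [-0.3  3.3  0.5] q [ 0.14 -0.1   2.32 -0.33  0.54  2.22]
```

Call:
jog_arm(
  commands=[
    {"travel":[0,-0.6,0],"rot":[0,0,0],"claw":135},
    {"travel":[0,0,0.4],"rot":[0,0,0],"claw":135},
    {"travel":[0,0,0.3],"rot":[0,0,0],"claw":135},
    {"travel":[0,0,0],"rot":[0,0,0],"claw":135},
    {"travel":[0,0,0],"rot":[0,0,0],"claw":135},
  ],
)

```text
time: 12.3
tool_pos: [0.5345, 0.0427, 0.1025]
tcp_rot: [2.988, -0.386, 0.666]
wrist_force: [-3.1, 0.6, 5.9]
width: 0.57
grip_force: 27.2
```

Call:
jog_arm(
  commands=[
    {"travel":[0,0,0.4],"rot":[0,0,0],"claw":135},
    {"travel":[0,0,0.3],"rot":[0,0,0],"claw":135},
    {"travel":[0,0,0],"rot":[0,0,0],"claw":135},
    {"travel":[0,0,0],"rot":[0,0,0],"claw":135},
    {"travel":[0,0,0],"rot":[0,0,0],"claw":135},
  ],
)

```text
time: 12.8
tool_pos: [0.535, 0.0426, 0.1025]
tcp_rot: [2.987, -0.387, 0.666]
wrist_force: [-7.8, 1.1, 11.4]
width: 0.57
grip_force: 27.7
```

```bash
python3 -c "
from plan import *
seat((1,-1),.0124)"
```

```text
t 12.8 pos [0.535  0.0426 0.1025] rot deg (tool) [ 0.03 -0.15  0.01] travel mm after rot [-0.3  1.2 -0.3] w 0.57 f [-7.8  1.1 11.4] q [ 0.14 -0.1   2.32 -0.33  0.54  2.22]
```

Call:
jog_arm(
  commands=[
    {"travel":[-0.3,0,-0.7],"rot":[0,0,0],"claw":135},
    {"travel":[0,0,0],"rot":[0,0,0],"claw":110},
    {"travel":[0,0,0],"rot":[0,0,0],"claw":107},
    {"travel":[0,0,0],"rot":[0,0,0],"claw":104},
    {"travel":[0,0,0],"rot":[0,0,0],"claw":101},
  ],
)

```text
time: 13.3
tool_pos: [0.534, 0.0429, 0.1014]
tcp_rot: [2.988, -0.386, 0.665]
wrist_force: [-0.3, 0.5, 0.0]
width: 0.608
grip_force: 0.2
```

Call:
jog_arm(
  commands=[
    {"travel":[0,0,0],"rot":[0,0,0],"claw":95},
    {"travel":[0,0,0],"rot":[0,0,0],"claw":85},
    {"travel":[0,0,0],"rot":[0,0,0],"claw":75},
    {"travel":[0,0,0],"rot":[0,0,0],"claw":70},
    {"travel":[0,0,0],"rot":[0,0,0],"claw":70},
  ],
)

```text
time: 13.8
tool_pos: [0.5343, 0.043, 0.102]
tcp_rot: [2.988, -0.386, 0.666]
wrist_force: [-0.5, 0.3, 0.3]
width: 0.725
grip_force: 0.0
```

Call:
jog_arm(
  commands=[
    {"travel":[0,0,-10],"rot":[0,0,0],"claw":65},
    {"travel":[0,0,-20],"rot":[0,0,0],"claw":60},
    {"travel":[0,0,-40],"rot":[0,0,0],"claw":60},
    {"travel":[0,0,-40],"rot":[0,0,0],"claw":60},
    {"travel":[0,0,0],"rot":[0,0,0],"claw":60},
  ],
)

```text
time: 14.3
tool_pos: [0.4916, 0.0562, 0.2091]
tcp_rot: [2.988, -0.386, 0.683]
wrist_force: [1.1, 0.3, 1.5]
width: 0.766
grip_force: 0.0
```

```bash
python3 - <<'E'
from look import *
from plan import *
pair('3',(295,170,385,270),(265,130,365,230))
egg((-1,1),.0463)
E
```

```text
top3 14.35 [0.4908 0.0558 0.2065] [ 2.988 -0.386  0.678] tcp px [[345.9 228.2]]
side3 14.4 [0.4898 0.0554 0.204 ] [ 2.988 -0.386  0.672] tcp px [[322.6 153. ]]
t 14.4 pos [0.4898 0.0554 0.204 ] rot deg (tool) [  5.35 -24.97 -24.28] travel mm after rot [   5.9 -329.6  157.7] w 0.766 f [-0.5 -0.5 -0.3] q [ 0.19 -0.33  2.29 -0.26  0.79  2.17]
```

View pics/pair3.png

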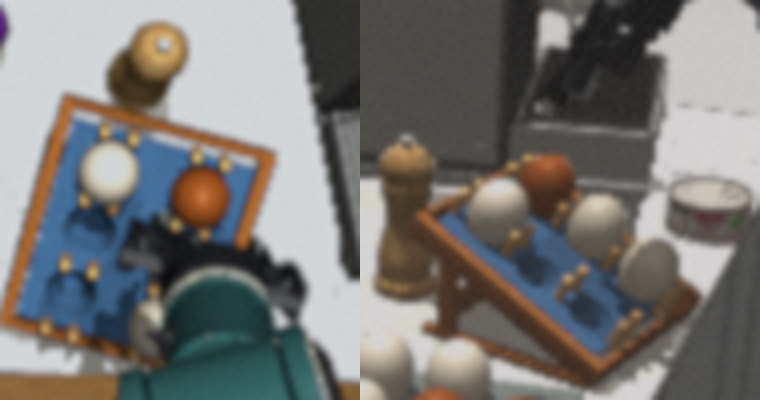

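Call:
jog_arm(
  commands=[
    {"travel":[0,0,-6],"rot":[1.07,-5,-4.86],"claw":60},
    {"travel":[0,0,-6],"rot":[1.07,-5,-4.86],"claw":60},
    {"travel":[0,0,-6],"rot":[1.07,-5,-4.86],"claw":60},
    {"travel":[0,0,-6],"rot":[1.07,-5,-4.86],"claw":60},
    {"travel":[0,0,-6],"rot":[1.07,-5,-4.86],"claw":60},
  ],
)

```text
time: 14.9
tool_pos: [0.4809, 0.056, 0.2293]
tcp_rot: [-3.129, -0.277, 0.017]
wrist_force: [1.6, -0.2, -0.2]
width: 0.766
grip_force: 0.0
```

Call:
jog_arm(
  commands=[
    {"travel":[0,-40,0],"rot":[0,0,0],"claw":60},
    {"travel":[0,-40,0],"rot":[0,0,0],"claw":60},
    {"travel":[0,-40,0],"rot":[0,0,0],"claw":60},
    {"travel":[0,-40,0],"rot":[0,0,0],"claw":60},
    {"travel":[0,-40,0],"rot":[0,0,0],"claw":60},
  ],
)

```text
time: 15.4
tool_pos: [0.4459, 0.2544, 0.2284]
tcp_rot: [3.128, 0.272, -0.012]
wrist_force: [0.7, 0.3, -0.4]
width: 0.764
grip_force: 0.0
```

```bash
python3 -c "
from plan import *
egg((-1,1),.0463)"
```

```text
t 15.4 pos [0.4459 0.2544 0.2284] rot deg (tool) [ 0.07  0.45 -0.04] travel mm after rot [  14.7 -126.   182.1] w 0.764 f [ 0.7  0.3 -0.4] q [ 0.47 -0.04  1.94  0.    1.24  1.87]
```

Call:
jog_arm(
  commands=[
    {"travel":[5,-40,0],"rot":[0,0,0],"claw":60},
    {"travel":[5,-40,0],"rot":[0,0,0],"claw":60},
    {"travel":[4,-40,0],"rot":[0,0,0],"claw":60},
    {"travel":[0,0,30],"rot":[0,0,0],"claw":60},
    {"travel":[0,0,40],"rot":[0,0,0],"claw":60},
  ],
)

```text
time: 15.9
tool_pos: [0.4407, 0.3763, 0.1602]
tcp_rot: [-3.128, -0.276, 0.003]
wrist_force: [0.6, -0.4, -1.8]
width: 0.763
grip_force: 0.0
```

Call:
jog_arm(
  commands=[
    {"travel":[0,0,30],"rot":[0,0,0],"claw":60},
    {"travel":[0,0,0],"rot":[0,0,0],"claw":60},
    {"travel":[0,0,0],"rot":[0,0,0],"claw":60},
    {"travel":[0,0,0],"rot":[0,0,0],"claw":60},
    {"travel":[0,0,0],"rot":[0,0,0],"claw":60},
  ],
)

```text
time: 16.4
tool_pos: [0.4411, 0.3749, 0.1326]
tcp_rot: [-3.128, -0.272, 0.002]
wrist_force: [-0.3, -1.0, -0.2]
width: 0.762
grip_force: 0.0
```

```bash
python3 -c "
from plan import *
egg((-1,1),.0463)"
```

```text
t 16.4 pos [0.4411 0.3749 0.1326] rot deg (tool) [-0.1   0.07 -0.03] travel mm after rot [-1.4 -6.5 86.3] w 0.762 f [-0.3 -1.  -0.2] q [0.66 0.17 1.91 0.   1.06 2.06]
```

Call:
jog_arm(
  commands=[
    {"travel":[-1.4,-6.5,20],"rot":[0,0,0],"claw":60},
    {"travel":[0,0,20],"rot":[0,0,0],"claw":60},
    {"travel":[0,0,20],"rot":[0,0,0],"claw":60},
    {"travel":[0,0,15],"rot":[0,0,0],"claw":60},
    {"travel":[0,0,9],"rot":[0,0,0],"claw":60},
  ],
)

```text
time: 16.9
tool_pos: [0.4369, 0.3801, 0.046]
tcp_rot: [3.129, 0.272, -0.007]
wrist_force: [-0.6, -0.1, -0.6]
width: 0.767
grip_force: 0.0
```

Call:
jog_arm(
  commands=[
    {"travel":[0,0,2],"rot":[0,0,0],"claw":75},
    {"travel":[0,0,0],"rot":[0,0,0],"claw":85},
    {"travel":[0,0,0],"rot":[0,0,0],"claw":95},
    {"travel":[0,0,0],"rot":[0,0,0],"claw":98},
    {"travel":[0,0,0],"rot":[0,0,0],"claw":98},
  ],
  force=20,
)

```text
time: 17.4
tool_pos: [0.4372, 0.3804, 0.045]
tcp_rot: [-3.13, -0.272, 0.006]
wrist_force: [-0.1, -0.3, 0.2]
width: 0.619
grip_force: 0.0
```

```bash
python3 -c "
from plan import *
egg((-1,1),.0463)"
```

```text
t 17.4 pos [0.4372 0.3804 0.045 ] rot deg (tool) [-0.03  0.2  -0.02] travel mm after rot [ 1.4 -0.3 -1.3] w 0.619 f [-0.1 -0.3  0.2] q [0.67 0.27 1.97 0.   0.9  2.07]
```

Call:
jog_arm(
  commands=[
    {"travel":[1.4,0,-1.3],"rot":[0,0,0],"claw":98},
    {"travel":[0,0,0],"rot":[0,0,0],"claw":102},
    {"travel":[0,0,0],"rot":[0,0,0],"claw":104},
    {"travel":[0,0,0],"rot":[0,0,0],"claw":105},
    {"travel":[0,0,0],"rot":[0,0,0],"claw":106},
  ],
)

```text
time: 17.9
tool_pos: [0.4383, 0.3806, 0.0457]
tcp_rot: [3.13, 0.272, -0.007]
wrist_force: [-0.3, 1.8, 1.9]
width: 0.585
grip_force: 2.3
```

Call:
jog_arm(
  commands=[
    {"travel":[0,0,0],"rot":[0,0,0],"claw":107},
    {"travel":[0,0,0],"rot":[0,0,0],"claw":109},
    {"travel":[0,0,0],"rot":[0,0,0],"claw":111},
    {"travel":[0,0,0],"rot":[0,0,0],"claw":113},
    {"travel":[0,0,0],"rot":[0,0,0],"claw":115},
  ],
)

```text
time: 18.4
tool_pos: [0.4384, 0.3806, 0.0459]
tcp_rot: [-3.13, -0.272, 0.007]
wrist_force: [-0.4, 2.0, 2.8]
width: 0.572
grip_force: 20.4
```

```bash
python3 -c "
from plan import *
egg((-1,1),.0463)"
```

```text
t 18.4 pos [0.4384 0.3806 0.0459] rot deg (tool) [-0.02  0.24 -0.02] travel mm after rot [ 0.3 -0.3 -0.4] w 0.572 f [-0.4  2.   2.8] q [0.67 0.27 1.97 0.   0.91 2.07]
```

Call:
jog_arm(
  commands=[
    {"travel":[0,0,-3],"rot":[0,0,0],"claw":135},
    {"travel":[0,0,-10],"rot":[0,0,0],"claw":135},
    {"travel":[0,0,-40],"rot":[0,0,0],"claw":135},
    {"travel":[0,0,-45],"rot":[0,0,0],"claw":135},
    {"travel":[0,0,-45],"rot":[0,0,0],"claw":135},
  ],
  force=25,
)

```text
time: 18.9
tool_pos: [0.438, 0.3793, 0.1895]
tcp_rot: [3.127, 0.272, -0.01]
wrist_force: [0.8, 0.7, -1.6]
width: 0.572
grip_force: 26.4
```

Call:
jog_arm(
  commands=[
    {"travel":[0,30,-30],"rot":[0,0,0],"claw":135},
    {"travel":[0,40,0],"rot":[0,0,0],"claw":135},
    {"travel":[0,45,0],"rot":[0,0,0],"claw":135},
    {"travel":[0,45,0],"rot":[0,0,0],"claw":135},
    {"travel":[0,45,0],"rot":[0,0,0],"claw":135},
  ],
)

```text
time: 19.4
tool_pos: [0.4738, 0.1765, 0.2189]
tcp_rot: [3.128, 0.273, -0.008]
wrist_force: [0.7, 0.0, -0.7]
width: 0.571
grip_force: 26.4
```

```bash
python3 -c "
from plan import *
seat((0,1),.1124)"
```

```text
t 19.4 pos [0.4738 0.1765 0.2189] rot deg (tool) [-5.29 24.88 24.38] travel mm after rot [-25.   37.1  44.6] w 0.571 f [ 0.7  0.  -0.7] q [ 0.31 -0.05  1.97 -0.    1.22  1.7 ]
```

Call:
jog_arm(
  commands=[
    {"travel":[0,7,-4],"rot":[-1.06,4.98,4.88],"claw":135},
    {"travel":[0,7,-4],"rot":[-1.06,4.98,4.88],"claw":135},
    {"travel":[0,7,-4],"rot":[-1.06,4.98,4.88],"claw":135},
    {"travel":[0,7,-4],"rot":[-1.06,4.98,4.88],"claw":135},
    {"travel":[0,7,-4],"rot":[-1.06,4.98,4.88],"claw":135},
  ],
)

```text
time: 19.9
tool_pos: [0.4706, 0.1431, 0.2392]
tcp_rot: [2.986, -0.397, 0.669]
wrist_force: [-0.3, 0.3, -0.7]
width: 0.571
grip_force: 26.5
```

Call:
jog_arm(
  commands=[
    {"travel":[-12,0,10],"rot":[0,0,0],"claw":135},
    {"travel":[-12,0,10],"rot":[0,0,0],"claw":135},
    {"travel":[0,0,0],"rot":[0,0,0],"claw":135},
    {"travel":[0,0,0],"rot":[0,0,0],"claw":135},
    {"travel":[0,0,0],"rot":[0,0,0],"claw":135},
  ],
)

```text
time: 20.4
tool_pos: [0.459, 0.1479, 0.2107]
tcp_rot: [2.989, -0.389, 0.663]
wrist_force: [-0.3, 0.1, -0.5]
width: 0.573
grip_force: 26.5
```

```bash
python3 -c "
from plan import *
seat((0,1),.012)"
```

```text
t 20.4 pos [0.459  0.1479 0.2107] rot deg (tool) [-0.   -0.01 -0.07] travel mm after rot [-15.2   5.7 140.5] w 0.573 f [-0.3  0.1 -0.5] q [ 0.46 -0.31  2.27 -0.37  0.88  2.48]
```

Call:
jog_arm(
  commands=[
    {"travel":[0,0,0],"rot":[0,0,-8.5],"claw":135},
    {"travel":[0,0,0],"rot":[0,0,-8.5],"claw":135},
    {"travel":[0,0,0],"rot":[0,0,-8.5],"claw":135},
    {"travel":[0,0,0],"rot":[0,0,-8.5],"claw":135},
    {"travel":[0,0,0],"rot":[0,0,-8.5],"claw":135},
  ],
)

```text
time: 20.9
tool_pos: [0.4592, 0.1479, 0.2112]
tcp_rot: [2.793, 0.696, 0.561]
wrist_force: [1.0, -1.0, -0.5]
width: 0.574
grip_force: 26.5
```

Call:
jog_arm(
  commands=[
    {"travel":[0,0,0],"rot":[0,0,-8.5],"claw":135},
    {"travel":[0,0,0],"rot":[0,0,-8.5],"claw":135},
    {"travel":[0,0,0],"rot":[0,0,-8.5],"claw":135},
    {"travel":[0,0,0],"rot":[0,0,-8.5],"claw":135},
    {"travel":[0,0,0],"rot":[0,0,-8.5],"claw":135},
  ],
)

```text
time: 21.4
tool_pos: [0.4592, 0.1479, 0.2112]
tcp_rot: [2.27, 1.604, 0.397]
wrist_force: [-0.6, -0.5, -0.1]
width: 0.57
grip_force: 26.5
```

Call:
jog_arm(
  commands=[
    {"travel":[0,0,0],"rot":[0,0,-8.5],"claw":135},
    {"travel":[0,0,0],"rot":[0,0,-8.5],"claw":135},
    {"travel":[0,0,0],"rot":[0,0,-8.5],"claw":135},
    {"travel":[0,0,0],"rot":[0,0,-8.5],"claw":135},
    {"travel":[0,0,0],"rot":[0,0,-8.5],"claw":135},
  ],
)

```text
time: 21.9
tool_pos: [0.4592, 0.1479, 0.2112]
tcp_rot: [1.502, 2.269, 0.195]
wrist_force: [-1.1, -0.1, -0.7]
width: 0.572
grip_force: 26.5
```

Call:
jog_arm(
  commands=[
    {"travel":[0,0,0],"rot":[0,0,-8.5],"claw":135},
    {"travel":[0,0,0],"rot":[0,0,-8.5],"claw":135},
    {"travel":[0,0,0],"rot":[0,0,-8.5],"claw":135},
    {"travel":[0,0,0],"rot":[0,0,-8.5],"claw":135},
    {"travel":[0,0,0],"rot":[0,0,-8.5],"claw":135},
  ],
)

```text
time: 22.4
tool_pos: [0.4592, 0.1479, 0.2112]
tcp_rot: [0.574, 2.643, -0.026]
wrist_force: [0.4, 0.1, -1.3]
width: 0.572
grip_force: 26.5
```

Call:
jog_arm(
  commands=[
    {"travel":[0,0,0],"rot":[0,0,-8.5],"claw":135},
    {"travel":[0,0,0],"rot":[0,0,-1.5],"claw":135},
    {"travel":[0,0,0],"rot":[0,0,0],"claw":135},
    {"travel":[0,0,0],"rot":[0,0,0],"claw":135},
    {"travel":[0,0,0],"rot":[0,0,0],"claw":135},
  ],
)

```text
time: 22.9
tool_pos: [0.4584, 0.1478, 0.2105]
tcp_rot: [0.351, 2.684, -0.076]
wrist_force: [-0.2, -0.3, -2.0]
width: 0.57
grip_force: 26.5
```

```bash
sed -i 's/return np.c_\[np.cross(yt,zt),yt,zt\]/return np.c_[np.cross(yt,zt),yt,zt]@np.diag([-1,-1,1])/' plan.py; python3 -c "
from plan import *
seat((0,1),.012)"
```

```text
t 22.9 pos [0.4584 0.1478 0.2105] rot deg (tool) [ 0.01  0.02 -0.17] travel mm after rot [ 14.6  -5.4 140.7] w 0.57 f [-0.2 -0.3 -2. ] q [ 0.46 -0.32  2.27 -0.37  0.88 -0.66]
```

Call:
jog_arm(
  commands=[
    {"travel":[14.6,-4.4,0],"rot":[0,0,-0.2],"claw":135},
    {"travel":[0,0,30],"rot":[0,0,0],"claw":135},
    {"travel":[0,0,30],"rot":[0,0,0],"claw":135},
    {"travel":[0,0,20],"rot":[0,0,0],"claw":135},
    {"travel":[0,0,0],"rot":[0,0,0],"claw":135},
  ],
)

```text
time: 23.4
tool_pos: [0.4741, 0.1369, 0.1278]
tcp_rot: [0.346, 2.691, -0.083]
wrist_force: [-0.5, 0.3, 0.1]
width: 0.572
grip_force: 26.5
```

Call:
jog_arm(
  commands=[
    {"travel":[0,0,0],"rot":[0,0,0],"claw":135},
    {"travel":[0,0,0],"rot":[0,0,0],"claw":135},
    {"travel":[0,0,0],"rot":[0,0,0],"claw":135},
    {"travel":[0,0,0],"rot":[0,0,0],"claw":135},
    {"travel":[0,0,0],"rot":[0,0,0],"claw":135},
  ],
)

```text
time: 23.9
tool_pos: [0.4773, 0.1387, 0.1325]
tcp_rot: [0.344, 2.684, -0.076]
wrist_force: [0.8, -0.0, -0.3]
width: 0.569
grip_force: 26.5
```

```bash
python3 -c "
from look import *
from plan import *
seat((0,1),.012)
pair('4',(295,170,385,270),(265,130,365,230))"
```

```text
t 23.9 pos [0.4773 0.1387 0.1325] rot deg (tool) [0.06 0.08 0.11] travel mm after rot [ 0.3 -1.4 61.3] w 0.569 f [ 0.8 -0.  -0.3] q [ 0.42 -0.19  2.33 -0.43  0.7  -0.61]
top4 23.95 [0.4772 0.1386 0.1323] [ 0.345  2.685 -0.077] tcp px [[316.5 234.2]]
side4 24.0 [0.4771 0.1385 0.1321] [ 0.345  2.685 -0.077] tcp px [[317.8 181.7]]
```

View pics/pair4.png

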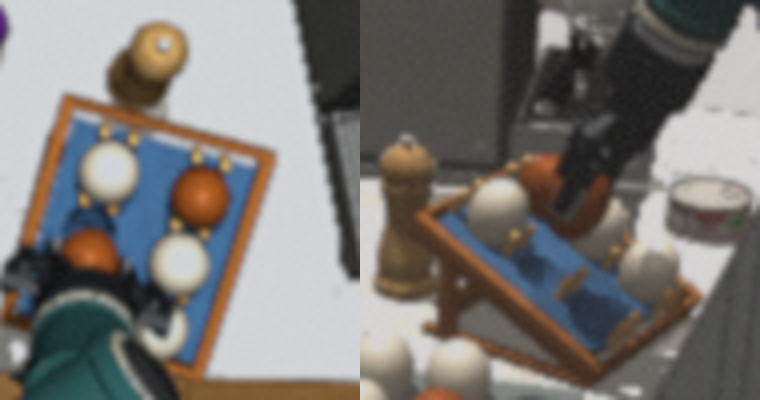

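Call:
jog_arm(
  commands=[
    {"travel":[0.2,-0.5,10],"rot":[0,0,0],"claw":135},
    {"travel":[0,0,12],"rot":[0,0,0],"claw":135},
    {"travel":[0,0,12],"rot":[0,0,0],"claw":135},
    {"travel":[0,0,8],"rot":[0,0,0],"claw":135},
    {"travel":[0,0,4],"rot":[0,0,0],"claw":135},
  ],
)

```text
time: 24.5
tool_pos: [0.495, 0.1323, 0.088]
tcp_rot: [0.345, 2.688, -0.08]
wrist_force: [-0.1, 0.3, -1.5]
width: 0.573
grip_force: 26.5
```

Call:
jog_arm(
  commands=[
    {"travel":[0,0,2],"rot":[0,0,0],"claw":135},
    {"travel":[0,0,2],"rot":[0,0,0],"claw":135},
    {"travel":[0,0,2],"rot":[0,0,0],"claw":135},
    {"travel":[0,0,0],"rot":[0,0,0],"claw":135},
    {"travel":[0,0,0],"rot":[0,0,0],"claw":135},
  ],
)

```text
time: 25.0
tool_pos: [0.4981, 0.1324, 0.0848]
tcp_rot: [0.345, 2.685, -0.077]
wrist_force: [-0.3, 0.7, -0.9]
width: 0.567
grip_force: 26.5
```

```bash
python3 -c "
from plan import *
seat((0,1),.012)"
```

```text
t 25.0 pos [0.4981 0.1324 0.0848] rot deg (tool) [0.03 0.04 0.12] travel mm after rot [-0.2 -0.6  8.8] w 0.567 f [-0.3  0.7 -0.9] q [ 0.38 -0.08  2.34 -0.48  0.57 -0.57]
```

Call:
jog_arm(
  commands=[
    {"travel":[0,0,1.5],"rot":[0,0,0],"claw":135},
    {"travel":[0,0,1.5],"rot":[0,0,0],"claw":135},
    {"travel":[0,0,1],"rot":[0,0,0],"claw":135},
    {"travel":[0,0,1],"rot":[0,0,0],"claw":135},
    {"travel":[0,0,0],"rot":[0,0,0],"claw":135},
  ],
)

```text
time: 25.5
tool_pos: [0.4999, 0.1317, 0.0798]
tcp_rot: [0.345, 2.686, -0.078]
wrist_force: [-0.2, -0.3, -1.4]
width: 0.569
grip_force: 26.5
```

Call:
jog_arm(
  commands=[
    {"travel":[0,0,0.5],"rot":[0,0,0],"claw":135},
    {"travel":[0,0,0.5],"rot":[0,0,0],"claw":135},
    {"travel":[0,0,0.5],"rot":[0,0,0],"claw":135},
    {"travel":[0,0,0.5],"rot":[0,0,0],"claw":135},
    {"travel":[0,0,0],"rot":[0,0,0],"claw":135},
  ],
)

```text
time: 26.0
tool_pos: [0.5012, 0.1319, 0.0784]
tcp_rot: [0.344, 2.685, -0.076]
wrist_force: [-0.6, 1.5, -0.4]
width: 0.568
grip_force: 26.7
```

```bash
python3 -c "
from plan import *
seat((0,1),.012)"
```

```text
t 26.0 pos [0.5012 0.1319 0.0784] rot deg (tool) [0.06 0.06 0.12] travel mm after rot [-0.  -0.9  1.7] w 0.568 f [-0.6  1.5 -0.4] q [ 0.38 -0.07  2.34 -0.49  0.56 -0.56]
```

Call:
jog_arm(
  commands=[
    {"travel":[0,0.4,0.4],"rot":[0,0,0],"claw":135},
    {"travel":[0,0,0.3],"rot":[0,0,0],"claw":135},
    {"travel":[0,0,0.3],"rot":[0,0,0],"claw":135},
    {"travel":[0,0,0],"rot":[0,0,0],"claw":135},
    {"travel":[0,0,0],"rot":[0,0,0],"claw":135},
  ],
)

```text
time: 26.5
tool_pos: [0.5017, 0.1322, 0.0775]
tcp_rot: [0.344, 2.685, -0.077]
wrist_force: [-0.3, 2.5, 1.7]
width: 0.573
grip_force: 26.8
```

Call:
jog_arm(
  commands=[
    {"travel":[0,0,0.3],"rot":[0,0,0],"claw":135},
    {"travel":[0,0,0.3],"rot":[0,0,0],"claw":135},
    {"travel":[0,0,0.2],"rot":[0,0,0],"claw":135},
    {"travel":[0,0,0],"rot":[0,0,0],"claw":135},
    {"travel":[0,0,0],"rot":[0,0,0],"claw":135},
  ],
)

```text
time: 27.0
tool_pos: [0.5021, 0.1322, 0.077]
tcp_rot: [0.344, 2.685, -0.076]
wrist_force: [-2.1, 4.4, 5.4]
width: 0.57
grip_force: 27.2
```

```bash
python3 -c "
from plan import *
seat((0,1),.012)"
```

```text
t 27.0 pos [0.5021 0.1322 0.077 ] rot deg (tool) [0.07 0.07 0.11] travel mm after rot [ 0.1 -1.4  0.1] w 0.57 f [-2.1  4.4  5.4] q [ 0.38 -0.06  2.34 -0.5   0.55 -0.55]
```

Call:
jog_arm(
  commands=[
    {"travel":[0,0.6,0],"rot":[0,0,0],"claw":135},
    {"travel":[0,0,0.4],"rot":[0,0,0],"claw":135},
    {"travel":[0,0,0.3],"rot":[0,0,0],"claw":135},
    {"travel":[0,0,0],"rot":[0,0,0],"claw":135},
    {"travel":[0,0,0],"rot":[0,0,0],"claw":135},
  ],
)

```text
time: 27.5
tool_pos: [0.5024, 0.1322, 0.0768]
tcp_rot: [0.345, 2.685, -0.078]
wrist_force: [-7.2, 3.1, 12.1]
width: 0.57
grip_force: 27.9
```

```bash
python3 -c "
from plan import *
seat((0,1),.012)"
```

```text
t 27.5 pos [0.5024 0.1322 0.0768] rot deg (tool) [-0.    0.07  0.1 ] travel mm after rot [ 0.3 -1.5 -0.2] w 0.57 f [-7.2  3.1 12.1] q [ 0.38 -0.06  2.34 -0.5   0.55 -0.55]
```

Call:
jog_arm(
  commands=[
    {"travel":[0.2,0.2,-0.7],"rot":[0,0,0],"claw":135},
    {"travel":[0,0,0],"rot":[0,0,0],"claw":110},
    {"travel":[0,0,0],"rot":[0,0,0],"claw":107},
    {"travel":[0,0,0],"rot":[0,0,0],"claw":104},
    {"travel":[0,0,0],"rot":[0,0,0],"claw":101},
  ],
)

```text
time: 28.0
tool_pos: [0.501, 0.1321, 0.0757]
tcp_rot: [0.345, 2.687, -0.079]
wrist_force: [0.1, 2.4, 0.4]
width: 0.607
grip_force: 0.7
```

Call:
jog_arm(
  commands=[
    {"travel":[0,0,0],"rot":[0,0,0],"claw":95},
    {"travel":[0,0,0],"rot":[0,0,0],"claw":85},
    {"travel":[0,0,0],"rot":[0,0,0],"claw":75},
    {"travel":[0,0,0],"rot":[0,0,0],"claw":70},
    {"travel":[0,0,0],"rot":[0,0,0],"claw":70},
  ],
)

```text
time: 28.5
tool_pos: [0.5015, 0.1324, 0.0763]
tcp_rot: [0.345, 2.686, -0.078]
wrist_force: [0.3, 0.2, 0.5]
width: 0.727
grip_force: 0.0
```

Call:
jog_arm(
  commands=[
    {"travel":[0,0,-10],"rot":[0,0,0],"claw":65},
    {"travel":[0,0,-30],"rot":[0,0,0],"claw":60},
    {"travel":[0,0,-45],"rot":[0,0,0],"claw":60},
    {"travel":[0,0,-45],"rot":[0,0,0],"claw":60},
    {"travel":[0,0,0],"rot":[0,0,0],"claw":60},
  ],
)

```text
time: 29.0
tool_pos: [0.4508, 0.1491, 0.2024]
tcp_rot: [0.343, 2.675, -0.067]
wrist_force: [1.0, 0.4, 0.5]
width: 0.762
grip_force: 0.0
```

```bash
python3 -c "
from plan import *
egg((0,1),.0463)"
```

```text
t 29.0 pos [0.4508 0.1491 0.2024] rot deg (tool) [ -5.02  25.27 -24.18] travel mm after rot [-88.1 230.5 156.1] w 0.762 f [1.  0.4 0.5] q [ 0.47 -0.33  2.3  -0.38  0.86 -0.64]
```

Call:
jog_arm(
  commands=[
    {"travel":[0,0,-6],"rot":[-1,5.03,-4.84],"claw":60},
    {"travel":[0,0,-6],"rot":[-1,5.03,-4.84],"claw":60},
    {"travel":[0,0,-6],"rot":[-1,5.03,-4.84],"claw":60},
    {"travel":[0,0,-6],"rot":[-1,5.03,-4.84],"claw":60},
    {"travel":[0,0,-6],"rot":[-1,5.03,-4.84],"claw":60},
  ],
)

```text
time: 29.5
tool_pos: [0.4408, 0.1481, 0.2241]
tcp_rot: [0.274, -3.117, 0.006]
wrist_force: [-0.4, 0.4, 0.2]
width: 0.762
grip_force: 0.0
```

Call:
jog_arm(
  commands=[
    {"travel":[-15,38,0],"rot":[0,0,0],"claw":60},
    {"travel":[-15,38,0],"rot":[0,0,0],"claw":60},
    {"travel":[-15,38,0],"rot":[0,0,0],"claw":60},
    {"travel":[-15,38,0],"rot":[0,0,0],"claw":60},
    {"travel":[-15,38,0],"rot":[0,0,0],"claw":60},
  ],
)

```text
time: 30.0
tool_pos: [0.4823, 0.3498, 0.2214]
tcp_rot: [0.27, -3.12, 0.009]
wrist_force: [0.7, -0.8, 0.1]
width: 0.762
grip_force: 0.0
```

Call:
jog_arm(
  commands=[
    {"travel":[-13,38,0],"rot":[0,0,0],"claw":60},
    {"travel":[0,0,0],"rot":[0,0,0],"claw":60},
    {"travel":[0,0,40],"rot":[0,0,0],"claw":60},
    {"travel":[0,0,40],"rot":[0,0,0],"claw":60},
    {"travel":[0,0,0],"rot":[0,0,0],"claw":60},
  ],
)

```text
time: 30.5
tool_pos: [0.4833, 0.3836, 0.1344]
tcp_rot: [0.269, -3.109, 0.02]
wrist_force: [-1.0, -1.1, -0.2]
width: 0.763
grip_force: 0.0
```

Call:
jog_arm(
  commands=[
    {"travel":[0,0,0],"rot":[0,0,0],"claw":60},
    {"travel":[0,0,0],"rot":[0,0,0],"claw":60},
    {"travel":[0,0,0],"rot":[0,0,0],"claw":60},
    {"travel":[0,0,0],"rot":[0,0,0],"claw":60},
    {"travel":[0,0,0],"rot":[0,0,0],"claw":60},
  ],
)

```text
time: 31.0
tool_pos: [0.4887, 0.3877, 0.1425]
tcp_rot: [0.269, -3.122, 0.007]
wrist_force: [-0.4, -0.1, 0.6]
width: 0.762
grip_force: 0.0
```

```bash
python3 -c "
from plan import *
egg((0,1),.0463)"
```

```text
t 31.0 pos [0.4887 0.3877 0.1425] rot deg (tool) [-0.22 -0.46 -0.11] travel mm after rot [-9.5  2.1 96.2] w 0.762 f [-0.4 -0.1  0.6] q [ 0.63  0.24  1.8   0.    1.11 -1.11]
```

Call:
jog_arm(
  commands=[
    {"travel":[-9.5,2.1,10],"rot":[-0.2,-0.4,0],"claw":60},
    {"travel":[0,0,20],"rot":[0,0,0],"claw":60},
    {"travel":[0,0,10],"rot":[0,0,0],"claw":60},
    {"travel":[0,0,0],"rot":[0,0,0],"claw":60},
    {"travel":[0,0,0],"rot":[0,0,0],"claw":60},
  ],
)

```text
time: 31.5
tool_pos: [0.4967, 0.3907, 0.1003]
tcp_rot: [0.27, -3.126, 0.003]
wrist_force: [0.6, -0.4, 0.7]
width: 0.761
grip_force: 0.0
```

```bash
python3 -c "
from plan import *
egg((0,1),.0463)"
```

```text
t 31.5 pos [0.4967 0.3907 0.1003] rot deg (tool) [-0.11 -0.24 -0.11] travel mm after rot [-1.1  0.5 54. ] w 0.761 f [ 0.6 -0.4  0.7] q [ 0.63  0.3   1.82  0.    1.03 -1.12]
```

Call:
jog_arm(
  commands=[
    {"travel":[-0.7,0.3,15],"rot":[0,0,0],"claw":60},
    {"travel":[0,0,15],"rot":[0,0,0],"claw":60},
    {"travel":[0,0,12],"rot":[0,0,0],"claw":60},
    {"travel":[0,0,8],"rot":[0,0,0],"claw":60},
    {"travel":[0,0,3],"rot":[0,0,0],"claw":60},
  ],
)

```text
time: 32.0
tool_pos: [0.4962, 0.3904, 0.0459]
tcp_rot: [0.27, -3.124, 0.005]
wrist_force: [0.3, 0.4, -0.2]
width: 0.764
grip_force: 0.0
```

Call:
jog_arm(
  commands=[
    {"travel":[0,0,0],"rot":[0,0,0],"claw":75},
    {"travel":[0,0,0],"rot":[0,0,0],"claw":85},
    {"travel":[0,0,0],"rot":[0,0,0],"claw":95},
    {"travel":[0,0,0],"rot":[0,0,0],"claw":98},
    {"travel":[0,0,0],"rot":[0,0,0],"claw":98},
  ],
  force=20,
)

```text
time: 32.5
tool_pos: [0.4976, 0.3914, 0.0484]
tcp_rot: [0.27, -3.128, 0.002]
wrist_force: [-0.0, -0.5, -0.2]
width: 0.615
grip_force: 0.0
```

```bash
python3 -c "
from plan import *
egg((0,1),.0463)"
```

```text
t 32.5 pos [0.4976 0.3914 0.0484] rot deg (tool) [-0.06 -0.13 -0.11] travel mm after rot [-0.1 -0.1  2.1] w 0.615 f [-0.  -0.5 -0.2] q [ 0.63  0.35  1.85  0.    0.94 -1.12]
```

Call:
jog_arm(
  commands=[
    {"travel":[0,0,2],"rot":[0,0,0],"claw":98},
    {"travel":[0,0,0],"rot":[0,0,0],"claw":102},
    {"travel":[0,0,0],"rot":[0,0,0],"claw":104},
    {"travel":[0,0,0],"rot":[0,0,0],"claw":105},
    {"travel":[0,0,0],"rot":[0,0,0],"claw":106},
  ],
)

```text
time: 33.0
tool_pos: [0.4973, 0.3912, 0.0459]
tcp_rot: [0.27, -3.127, 0.003]
wrist_force: [0.3, 0.5, -0.0]
width: 0.581
grip_force: 2.0
```

Call:
jog_arm(
  commands=[
    {"travel":[0,0,0],"rot":[0,0,0],"claw":107},
    {"travel":[0,0,0],"rot":[0,0,0],"claw":109},
    {"travel":[0,0,0],"rot":[0,0,0],"claw":111},
    {"travel":[0,0,0],"rot":[0,0,0],"claw":113},
    {"travel":[0,0,0],"rot":[0,0,0],"claw":115},
  ],
)

```text
time: 33.5
tool_pos: [0.4974, 0.3912, 0.046]
tcp_rot: [0.27, -3.127, 0.003]
wrist_force: [-0.4, -0.5, 1.3]
width: 0.58
grip_force: 20.6
```

```bash
python3 -c "
from plan import *
egg((0,1),.0463)"
```

```text
t 33.5 pos [0.4974 0.3912 0.046 ] rot deg (tool) [-0.08 -0.17 -0.11] travel mm after rot [-0.3  0.1 -0.3] w 0.58 f [-0.4 -0.5  1.3] q [ 0.63  0.36  1.85  0.    0.94 -1.12]
```

Call:
jog_arm(
  commands=[
    {"travel":[0,0,-3],"rot":[0,0,0],"claw":135},
    {"travel":[0,0,-10],"rot":[0,0,0],"claw":135},
    {"travel":[0,0,-40],"rot":[0,0,0],"claw":135},
    {"travel":[0,0,-45],"rot":[0,0,0],"claw":135},
    {"travel":[0,0,-45],"rot":[0,0,0],"claw":135},
  ],
  force=25,
)

```text
time: 34.0
tool_pos: [0.4972, 0.3911, 0.1903]
tcp_rot: [0.27, -3.126, 0.003]
wrist_force: [0.7, 0.2, -1.1]
width: 0.572
grip_force: 26.4
```

Call:
jog_arm(
  commands=[
    {"travel":[10,-30,-25],"rot":[0,0,0],"claw":135},
    {"travel":[15,-40,0],"rot":[0,0,0],"claw":135},
    {"travel":[15,-40,0],"rot":[0,0,0],"claw":135},
    {"travel":[15,-40,0],"rot":[0,0,0],"claw":135},
    {"travel":[15,-40,0],"rot":[0,0,0],"claw":135},
  ],
)

```text
time: 34.5
tool_pos: [0.4607, 0.1909, 0.2151]
tcp_rot: [0.271, -3.128, 0.003]
wrist_force: [0.4, -0.3, -0.8]
width: 0.569
grip_force: 26.5
```

```bash
python3 -c "
from plan import *
seat((-1,1),.112)"
```

```text
t 34.5 pos [0.4607 0.1909 0.2151] rot deg (tool) [  5.27 -24.71  24.28] travel mm after rot [ 68.7 -47.7  48.5] w 0.569 f [ 0.4 -0.3 -0.8] q [ 0.34 -0.06  1.99 -0.    1.21 -1.4 ]
```

Call:
jog_arm(
  commands=[
    {"travel":[0,-8,-4],"rot":[1.05,-4.95,4.86],"claw":135},
    {"travel":[0,-8,-4],"rot":[1.05,-4.95,4.86],"claw":135},
    {"travel":[0,-8,-4],"rot":[1.05,-4.95,4.86],"claw":135},
    {"travel":[0,-8,-4],"rot":[1.05,-4.95,4.86],"claw":135},
    {"travel":[0,-8,-4],"rot":[1.05,-4.95,4.86],"claw":135},
  ],
)

```text
time: 35.0
tool_pos: [0.4579, 0.1525, 0.2358]
tcp_rot: [0.355, 2.68, -0.076]
wrist_force: [0.0, 0.3, -0.6]
width: 0.57
grip_force: 26.6
```

Call:
jog_arm(
  commands=[
    {"travel":[20,0,0],"rot":[0,0,0],"claw":135},
    {"travel":[20,0,0],"rot":[0,0,0],"claw":135},
    {"travel":[20,0,0],"rot":[0,0,0],"claw":135},
    {"travel":[0,0,0],"rot":[0,0,0],"claw":135},
    {"travel":[0,0,0],"rot":[0,0,0],"claw":135},
  ],
)

```text
time: 35.5
tool_pos: [0.4055, 0.1674, 0.2098]
tcp_rot: [0.348, 2.685, -0.076]
wrist_force: [0.5, -0.2, -0.7]
width: 0.573
grip_force: 26.6
```

```bash
python3 -c "
from plan import *
seat((-1,1),.012)"
```

```text
t 35.5 pos [0.4055 0.1674 0.2098] rot deg (tool) [ 0.05  0.03 -0.01] travel mm after rot [ 23.4 -10.8 163.8] w 0.573 f [ 0.5 -0.2 -0.7] q [ 0.59 -0.4   2.32 -0.4   0.95 -0.54]
```

Call:
jog_arm(
  commands=[
    {"travel":[23.4,-9.6,0],"rot":[0,0,0],"claw":135},
    {"travel":[0,0,0],"rot":[0,0,0],"claw":135},
    {"travel":[0,0,30],"rot":[0,0,0],"claw":135},
    {"travel":[0,0,30],"rot":[0,0,0],"claw":135},
    {"travel":[0,0,30],"rot":[0,0,0],"claw":135},
  ],
)

```text
time: 36.0
tool_pos: [0.4218, 0.1541, 0.1187]
tcp_rot: [0.349, 2.683, -0.074]
wrist_force: [-0.4, 1.1, -2.0]
width: 0.573
grip_force: 26.7
```

Call:
jog_arm(
  commands=[
    {"travel":[0,0,0],"rot":[0,0,0],"claw":135},
    {"travel":[0,0,0],"rot":[0,0,0],"claw":135},
    {"travel":[0,0,0],"rot":[0,0,0],"claw":135},
    {"travel":[0,0,0],"rot":[0,0,0],"claw":135},
    {"travel":[0,0,0],"rot":[0,0,0],"claw":135},
  ],
)

```text
time: 36.5
tool_pos: [0.4199, 0.1543, 0.1193]
tcp_rot: [0.349, 2.684, -0.075]
wrist_force: [1.5, 0.1, -1.3]
width: 0.568
grip_force: 26.7
```

```bash
python3 -c "
from look import *
from plan import *
pair('5',(295,170,385,270),(265,130,365,230))
seat((-1,1),.012)"
```

```text
top5 36.55 [0.4197 0.1542 0.119 ] [ 0.348  2.684 -0.075] tcp px [[311.1 252.1]]
side5 36.6 [0.4195 0.154  0.1187] [ 0.348  2.684 -0.075] tcp px [[333.2 190. ]]
t 36.6 pos [0.4195 0.154  0.1187] rot deg (tool) [ 0.06  0.05 -0.06] travel mm after rot [ 0.3 -1.5 74. ] w 0.569 f [ 0.3 -0.1 -1.3] q [ 0.53 -0.27  2.42 -0.47  0.73 -0.47]
```

View pics/pair5.png

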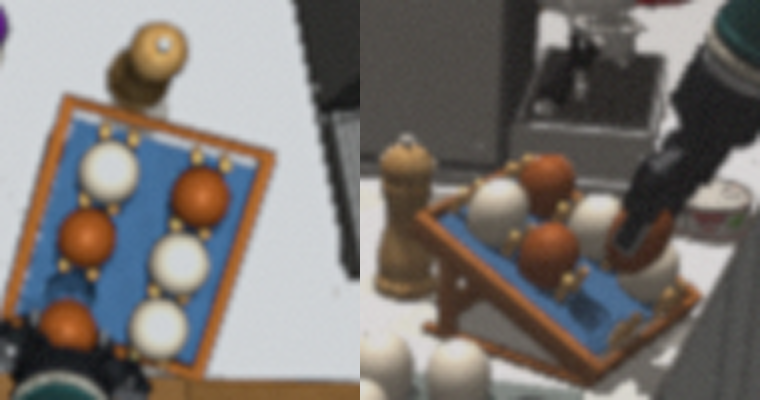

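The middle and back brown eggs are seated, and the third egg hangs in line above the front-left dimple. Descending.

Call:
jog_arm(
  commands=[
    {"travel":[0.3,-0.3,15],"rot":[0,0,0],"claw":135},
    {"travel":[0,0,15],"rot":[0,0,0],"claw":135},
    {"travel":[0,0,12],"rot":[0,0,0],"claw":135},
    {"travel":[0,0,10],"rot":[0,0,0],"claw":135},
    {"travel":[0,0,6],"rot":[0,0,0],"claw":135},
  ],
)

```text
time: 37.1
tool_pos: [0.4425, 0.147, 0.0645]
tcp_rot: [0.349, 2.686, -0.077]
wrist_force: [0.6, -0.1, -1.1]
width: 0.568
grip_force: 26.8
```

Call:
jog_arm(
  commands=[
    {"travel":[0,0,2],"rot":[0,0,0],"claw":135},
    {"travel":[0,0,2],"rot":[0,0,0],"claw":135},
    {"travel":[0,0,2],"rot":[0,0,0],"claw":135},
    {"travel":[0,0,0],"rot":[0,0,0],"claw":135},
    {"travel":[0,0,0],"rot":[0,0,0],"claw":135},
  ],
)

```text
time: 37.6
tool_pos: [0.4451, 0.1466, 0.0599]
tcp_rot: [0.349, 2.685, -0.077]
wrist_force: [-0.4, 0.1, -0.8]
width: 0.572
grip_force: 26.8
```

```bash
python3 -c "
from plan import *
seat((-1,1),.012)"
```

```text
t 37.6 pos [0.4451 0.1466 0.0599] rot deg (tool) [ 0.   -0.   -0.06] travel mm after rot [-0.4 -0.9  9.4] w 0.572 f [-0.4  0.1 -0.8] q [ 0.48 -0.12  2.44 -0.56  0.56 -0.4 ]
```

Call:
jog_arm(
  commands=[
    {"travel":[-0.3,0,1.5],"rot":[0,0,0],"claw":135},
    {"travel":[0,0,1.5],"rot":[0,0,0],"claw":135},
    {"travel":[0,0,1],"rot":[0,0,0],"claw":135},
    {"travel":[0,0,1],"rot":[0,0,0],"claw":135},
    {"travel":[0,0,0],"rot":[0,0,0],"claw":135},
  ],
)

```text
time: 38.1
tool_pos: [0.4471, 0.1458, 0.055]
tcp_rot: [0.349, 2.686, -0.077]
wrist_force: [0.4, -0.0, -0.5]
width: 0.57
grip_force: 26.8
```

Call:
jog_arm(
  commands=[
    {"travel":[0,0,0.5],"rot":[0,0,0],"claw":135},
    {"travel":[0,0,0.5],"rot":[0,0,0],"claw":135},
    {"travel":[0,0,0.5],"rot":[0,0,0],"claw":135},
    {"travel":[0,0,0.5],"rot":[0,0,0],"claw":135},
    {"travel":[0,0,0],"rot":[0,0,0],"claw":135},
  ],
)

```text
time: 38.6
tool_pos: [0.448, 0.1456, 0.0533]
tcp_rot: [0.349, 2.686, -0.077]
wrist_force: [-0.6, -0.8, -1.5]
width: 0.572
grip_force: 26.8
```

```bash
python3 -c "
from plan import *
seat((-1,1),.012)"
```

```text
t 38.6 pos [0.448  0.1456 0.0533] rot deg (tool) [-0.02 -0.03 -0.05] travel mm after rot [-0.4 -0.7  2.2] w 0.572 f [-0.6 -0.8 -1.5] q [ 0.47 -0.1   2.44 -0.57  0.55 -0.39]
```

Call:
jog_arm(
  commands=[
    {"travel":[0,0,0.5],"rot":[0,0,0],"claw":135},
    {"travel":[0,0,0.4],"rot":[0,0,0],"claw":135},
    {"travel":[0,0,0.3],"rot":[0,0,0],"claw":135},
    {"travel":[0,0,0],"rot":[0,0,0],"claw":135},
    {"travel":[0,0,0],"rot":[0,0,0],"claw":135},
  ],
)

```text
time: 39.1
tool_pos: [0.4486, 0.1455, 0.0523]
tcp_rot: [0.349, 2.686, -0.077]
wrist_force: [0.1, -0.1, -1.5]
width: 0.575
grip_force: 26.8
```

Call:
jog_arm(
  commands=[
    {"travel":[0,0,0.3],"rot":[0,0,0],"claw":135},
    {"travel":[0,0,0.3],"rot":[0,0,0],"claw":135},
    {"travel":[0,0,0.2],"rot":[0,0,0],"claw":135},
    {"travel":[0,0,0],"rot":[0,0,0],"claw":135},
    {"travel":[0,0,0],"rot":[0,0,0],"claw":135},
  ],
)

```text
time: 39.6
tool_pos: [0.4489, 0.1455, 0.0517]
tcp_rot: [0.349, 2.686, -0.077]
wrist_force: [-1.0, -0.3, -0.2]
width: 0.574
grip_force: 26.8
```

```bash
python3 -c "
from plan import *
seat((-1,1),.012)"
```

```text
t 39.6 pos [0.4489 0.1455 0.0517] rot deg (tool) [-0.01 -0.02 -0.06] travel mm after rot [-0.3 -0.7  0.3] w 0.574 f [-1.  -0.3 -0.2] q [ 0.47 -0.1   2.44 -0.58  0.54 -0.39]
```

Call:
jog_arm(
  commands=[
    {"travel":[0,0,0.4],"rot":[0,0,0],"claw":135},
    {"travel":[0,0,0.3],"rot":[0,0,0],"claw":135},
    {"travel":[0,0,0],"rot":[0,0,0],"claw":135},
    {"travel":[0,0,0],"rot":[0,0,0],"claw":135},
    {"travel":[0,0,0],"rot":[0,0,0],"claw":135},
  ],
)

```text
time: 40.1
tool_pos: [0.4493, 0.1454, 0.0515]
tcp_rot: [0.349, 2.685, -0.077]
wrist_force: [-5.2, -0.0, 6.0]
width: 0.571
grip_force: 27.6
```

```bash
python3 -c "
from plan import *
seat((-1,1),.012)"
```

```text
t 40.1 pos [0.4493 0.1454 0.0515] rot deg (tool) [-0.02  0.01 -0.07] travel mm after rot [ 0.  -0.8 -0. ] w 0.571 f [-5.2 -0.   6. ] q [ 0.47 -0.1   2.44 -0.58  0.54 -0.38]
```

Call:
jog_arm(
  commands=[
    {"travel":[0.3,0,-0.2],"rot":[0,0,0],"claw":135},
    {"travel":[0,0,0],"rot":[0,0,0],"claw":110},
    {"travel":[0,0,0],"rot":[0,0,0],"claw":107},
    {"travel":[0,0,0],"rot":[0,0,0],"claw":104},
    {"travel":[0,0,0],"rot":[0,0,0],"claw":101},
  ],
)

```text
time: 40.6
tool_pos: [0.4488, 0.1455, 0.0508]
tcp_rot: [0.349, 2.686, -0.077]
wrist_force: [0.2, -0.2, -1.1]
width: 0.604
grip_force: 0.0
```

Call:
jog_arm(
  commands=[
    {"travel":[0,0,0],"rot":[0,0,0],"claw":95},
    {"travel":[0,0,0],"rot":[0,0,0],"claw":85},
    {"travel":[0,0,0],"rot":[0,0,0],"claw":75},
    {"travel":[0,0,0],"rot":[0,0,0],"claw":70},
    {"travel":[0,0,0],"rot":[0,0,0],"claw":70},
  ],
)

```text
time: 41.1
tool_pos: [0.4488, 0.1454, 0.051]
tcp_rot: [0.349, 2.686, -0.077]
wrist_force: [-0.0, -0.1, 0.7]
width: 0.725
grip_force: 0.0
```

Call:
jog_arm(
  commands=[
    {"travel":[0,0,-10],"rot":[0,0,0],"claw":65},
    {"travel":[0,0,-30],"rot":[0,0,0],"claw":60},
    {"travel":[0,0,-45],"rot":[0,0,0],"claw":60},
    {"travel":[0,0,-45],"rot":[0,0,0],"claw":60},
    {"travel":[0,0,0],"rot":[0,0,0],"claw":60},
  ],
)

```text
time: 41.6
tool_pos: [0.3979, 0.1625, 0.1766]
tcp_rot: [0.348, 2.676, -0.064]
wrist_force: [1.6, 0.8, 0.6]
width: 0.763
grip_force: 0.0
```

```bash
python3 -c "
from look import *
from plan import *
pair('6',(220,170,375,270),(250,130,350,265))
im=cv2.imread('pics/pair6.png'); cv2.imwrite('pics/pair6b.png',cv2.resize(im,None,fx=.75,fy=.75))"
```

```text
top6 41.65 [0.3972 0.1615 0.1737] [ 0.348  2.679 -0.068] tcp px [[310.3 258.3]]
side6 41.7 [0.3962 0.1605 0.1711] [ 0.348  2.683 -0.072] tcp px [[341.3 176.8]]
```

View pics/pair6b.png

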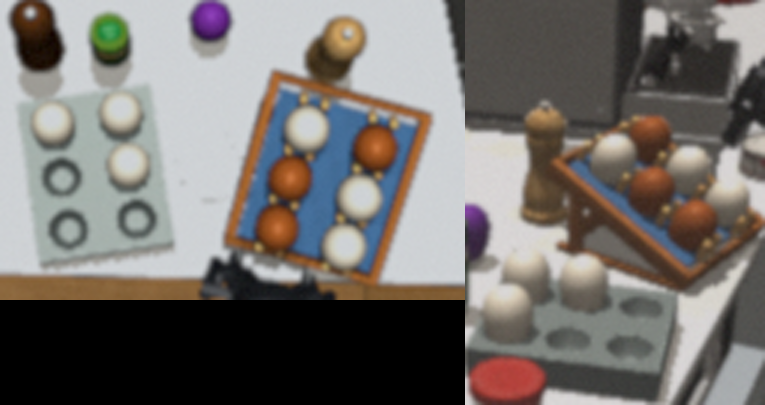

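The pictures show all three brown eggs seated in the rack, level with the white ones, at about (375,148), (290,178) and (277,228). The gripper is clear.

```bash
python3 -c "
from workcell import workorder
print(workorder.finish_job())"
```

```text
the job is handed in; nothing more can be done
None
```

All three brown eggs are in the rack's empty dimples, seated and standing like the white ones in the last pictures, and the job was handed in at about 42 s; no verdict came back.

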